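# Clamp, expose and hand over the sample carrier

## Task

Stand every black sample cell upright in a slot of the aluminium carrier, then squeeze the blue-handled locking pliers until they snap locked on the carrier's ear and leave them locked. Slide the black shutter grip level with the green mark, let go or hold it still there for about five seconds, and slide it fully home again. Then flick the red release lever so that the pliers spring open, lift the loaded carrier by its middle handle plate and set it down in the middle of the blue mat, leaving the cells upright in it and the bottle and timer undisturbed.

Things in the scene. Friction and masses are not known exactly. Their poses are not given: they have to be found in the camera images.
- cell_a: Sample cell: black upright block with a red top, 60 (its x) x 34 (its y) x 34 high mm, 100 g; origin at the centre of its underside, z up. Grip it across the 60 mm length to load it. May be absent.
- cell_b: Sample cell: black upright block with a yellow top, 60 (its x) x 34 (its y) x 34 high mm, 100 g; origin at the centre of its underside, z up. Grip it across the 60 mm length to load it. May be absent.
- cell_c: Sample cell: black upright block with a green top, 60 (its x) x 34 (its y) x 34 high mm, 100 g; origin at the centre of its underside, z up. Grip it across the 60 mm length to load it. May be absent.
- cell_d: Sample cell: black upright block with a purple top, 60 (its x) x 34 (its y) x 34 high mm, 100 g; origin at the centre of its underside, z up. Grip it across the 60 mm length to load it. May be absent.
- carrier: Loose aluminium carrier, 300 g, in the dock's nest at the start; origin at the centre of its underside. Tray 84 (x) x 230 (y) mm, floor 6 mm thick, lips and dividers up to z = 14 mm. Four open slots, 76 (x) x 42 (y) mm inside, centred at x = 0, y = -92, -46, +46, +92 mm; one cell per slot, length along x.
- carrier_handle (a point): Top centre of the carrier's middle handle plate (black band): 70 (x) x 12 (y) mm, at x = y = 0 of the carrier, top at z = 86 mm above its underside; pinch it across y, above the cells (tops at z = 40 mm).
- carrier_ear (a point): Clamping ear of the carrier: 10 mm thick plate in its plane y = 0, from x = -35 to -82 mm, z = 6 to 50 mm; this point is at x = -66, z = 50 mm.
- dock: Fixed dock; origin on the bench under the centre of the carrier's nest, floor 8 mm thick; black fences up to z = 22 mm stand about 3 mm outside the carrier. Locking pliers lie flat in front of it (its -x) at z = 37 to 53 mm: vertical pivot at x = -104, y = 0; jaws from there to x = -50 on both sides of the ear; handles back to x = -224: fixed bar at y = -14 to -24, moving one on the +y side.
- clamp (a joint): Moving handle and jaw of the pliers, rad: 0 fully open (where it starts), grows as the handles are squeezed. A spring resists up to the centre at 0.15 (up to 14 N at clamp_handle) and beyond that pulls the pliers shut; locked on the ear it reads about 0.245, stop at 0.27.
- clamp_handle (a point): Point on the outer side of the moving handle, top edge (z = 53 mm), 70 mm behind the pivot: squeeze here. In the dock frame about x = -0.168, y = +0.040 open (64 mm over both handles) and x = -0.174, y = +0.024 locked (48 mm over both).
- fixed_handle (a point): Point on the outer side of the fixed handle, top edge, facing clamp_handle across the pliers; dock frame x = -0.174, y = -0.024, z = 0.053.
- release (a joint): Red release lever of the pliers, rad: 0 at rest, grows as its tab is pushed towards the dock's +y (towards the moving handle); springs back. It begins to push the locked handle at about 0.11 and carries it back over centre, so that the pliers spring open, at about 0.48 (tab moved 26 mm); stop at 0.7. Needs about 4 N at the tab.
- release_tab (a point): Top centre of the red lever's upright round tab, 14 mm in diameter, top at z = 90 mm, free above the handles from z = 53 up. At rest in the dock frame x = -0.154, y = -0.006; it swings about a vertical axis 57 mm behind it (towards the dock's -x).
- shutter (a joint): Shutter slider, m: 0 home (closed, where it starts), up to 0.12; stays where it is left, friction about 1.5 N.
- shutter_top (a point): Top centre of the slider's black grip: 28 mm across the track, 20 mm along it, from z = 14 mm (top of the 40 mm wide beige track housing) to 54 mm. The grip moves along the mark's +y axis as joint shutter grows.
- mark: Green mark beside the shutter track, 24 x 6 x 13 mm, fixed; origin at the centre of its underside. Its y axis is the direction of the track. The grip is level with it when the grip's centre has the mark's y = 0.
- mat: Blue mat on the bench, fixed, 130 (x) x 250 (y) x 3 mm; origin at the centre of its underside.
- reagent: Bystander: amber bottle, 68 mm in diameter, 150 mm tall; origin under its centre.
- timer: Bystander: white timer lying flat, 60 x 75 x 26 mm; origin under its centre.

How it is judged (in metres and radians):
On the way, in this order (a step that is already met when the one before it is completed fails the run):
1. every cell stands upright in a slot of the carrier (x of cell_a in the frame of carrier between -0.014 and 0.014 m and y of cell_a in the frame of carrier between -0.105 and 0.105 m and z of cell_a in the frame of carrier between 0 and 0.011 m and angle between each of cell_a, cell_b, cell_c, cell_d's own z axis and vertical below 0.12 rad and x of cell_b in the frame of carrier between -0.014 and 0.014 m and y of cell_b in the frame of carrier between -0.105 and 0.105 m and z of cell_b in the frame of carrier between 0 and 0.011 m and x of cell_c in the frame of carrier between -0.014 and 0.014 m and y of cell_c in the frame of carrier between -0.105 and 0.105 m and z of cell_c in the frame of carrier between 0 and 0.011 m and x of cell_d in the frame of carrier between -0.014 and 0.014 m and y of cell_d in the frame of carrier between -0.105 and 0.105 m and z of cell_d in the frame of carrier between 0 and 0.011 m), for 0.3 s.
2. the pliers are locked over centre on the carrier's ear (value of joint clamp above 0.19 rad and contact force between clamp and carrier above 4 N), for 0.3 s.
3. the shutter grip stays level with the green mark (within 6 mm) for 3 s, the pliers locked (all of step 2 and y of shutter_top in the frame of mark between -0.006 and 0.006 m), for 3 s.
4. the shutter is home again (within 8 mm), the pliers still locked (all of step 2 and value of joint shutter below 0.008 m), for 0.2 s.
5. the release lever is pushed (value of joint release above 0.15 rad).
6. the pliers have sprung open (value of joint clamp below 0.06 rad), for 0.2 s.
At the end, for the whole second after the job is handed in: The carrier stands flat and at rest on the blue mat, its centre within 40 mm of the mat's, with every cell upright (within 7 degrees) and down in a slot; the pliers are open (below 0.06 rad) and the shutter is home (below 8 mm) (all of step 1 and horizontal distance between carrier and mat below 0.04 m and height (world z) of carrier between -0.002 and 0.01 m and angle between carrier's own z axis and vertical below 0.05 rad and linear speed of carrier below 0.02 m/s and value of joint clamp below 0.06 rad and value of joint shutter below 0.008 m); the robot touches nothing.
It fails at once if the reagent is pushed aside by more than 40 mm or tipped over (distance of reagent from where it was at the start of the episode above 0.04 m or angle between reagent's own z axis and vertical above 0.5 rad).
It fails at once if the timer is pushed aside by more than 40 mm or tipped over (distance of timer from where it was at the start of the episode above 0.04 m or angle between timer's own z axis and vertical above 0.5 rad).
It fails at once if the shutter is opened while the pliers are not locked (value of joint shutter above 0.03 m and value of joint clamp below 0.12 rad).
Of cell_a, cell_b, cell_c, cell_d only 3 to 4 are there at a start; the rules pass over those that are not, and their reading is None.
At some moment in a run one of cell_a, cell_b, cell_c, cell_d may be knocked a few centimetres aside while the robot is not near it.
Once in a run the grip may slacken for a moment while it holds something.
It also fails if it takes over 192 s, if anything falls off the work surface, if the arm or the gripper's body presses on something with over 40 N, if the wrist force passes 120 N, or if a joint passes its speed limit or range.

## Robot

A 6-joint arm with a two-finger parallel gripper is mounted at the origin on the work surface. World frame = base frame: x ahead of the robot, y to its left, z up, the work surface at z = 0. Lengths are in m, angles in degrees, forces in N, time in s.
With the tool pointing down it reaches from about 0.3 to 0.95 m from the base axis. Payload 3.1 kg.
Tool frame: the origin (TCP) lies on the centre line of the jaws, within the pads' length; the fingertips stand 8 mm ahead of it and the grasp point (between the pads) lies 11 mm behind it (robot.tip_reach is the distance from the TCP to the fingertips, in m); x points along the fingers, y is the direction in which the jaws open and shut, and the axes are right-handed (so a half turn about x gives the same grasp; the last joint's range is limited). The gripper opens to 85 mm and grips with 20 to 120 N. Pads are 22 mm wide; open, the fingers measure 114 mm over their backs; the gripper's body (76 mm by 85 mm) begins 54 mm behind the grasp point. The pads swing forward as they close: fully open they stand 13 mm farther back than shut.
Start: joints at [68.486, 17.653, 93.61, -0, 68.738, -3.994], TCP at [0.188, 0.596, 0.239] pointing down, gripper open.
Joint ranges: [-175.34, 175.34], [-45.06, 112.39], [2.9, 150.54], [-68.45, 248.45], [3.09, 151.38], [-168.51, 168.51]. Speed limits (degrees/s): [159.86, 159.86, 180, 180, 180, 180].

## Interface

Orientations are given as [roll, pitch, yaw] about the fixed x, y, z axes, in that order (R = Rz(yaw) Ry(pitch) Rx(roll)).
In Python, from plant import robot gives the robot as it stands.
- The arm moves only by the tool jog_arm, never from a script. Its argument "increments" is one flat list of numbers, 5 for each row, row after row: the shift along the world's x, y, z in m, then the turn about the world's z in degrees, then the opening, from 0 (shut) to 1 (fully open). A call has 1 to 20 rows; each row shifts and turns the pose as measured when the row begins; what a row does not reach is not made up. A row lasts 1/12 s, in which the tool goes at most 41.7 mm and 7.16 degrees, less where a joint would pass 70% of its speed; a pose out of reach is approached as far as the arm can. A call is refused whole if a number of a shift passes 0.0417 or a number of a turn 7.16, either way. A call with a gripper value outside its range is refused whole. The fingers move at their own pace and stop on an object; "newtons" is the grip in N (left out, the last holds). Time passes only in rows, so rows that do not move let the fingers close. It gives the time, the measured TCP pose, the force and the opening at its end, in the units of the state.
- robot.get_obs(): the state, without advancing time (a new reading comes with each control period).
- robot.snapshot(name): name is "scene" or "side" or "wrist"; returns a dict with "image" (420x560x3 uint8, red, green, blue), "z_map" (420x560 float32, m along the optical axis (not along the pixel's ray), 0 where there is no reading), "vfov" (degrees; the focal length in pixels is half the picture's height over the tangent of half this angle, whatever the lens; pixels are square), "cx", "cy" (the principal point, pixels), "R" (3x3) and "t" (3): a world point X has camera coordinates R X + t. Camera axes: x right, y down, z forward; pixel columns grow to the right and rows downward; lengths in m; the calibration is good to about 2 mm. A picture is of the moment at which its call begins.
- robot.job_done(): hands the job in, once; it reports no verdict.
The state is a dict: "clock": time; "q": joint angles; "qd": joint speeds; "tau": joint torques, N m; "tool_pos": TCP position; "tcp_rot": TCP orientation; "contact_force": force on the tool from outside, world axes, zero at the start; "ft_torque": the same for the moment, N m; "finger_gap": finger opening in m.
Only numpy, scipy, OpenCV 4.12 (cv2) and the standard library are available. Lean on these libraries where they do the work, as an engineer would, in place of code of your own. Each camera call takes 0.05 s, during which the arm holds its last target. There are 200 camera calls.

## Working session

There is one attempt and no reset: what is moved stays moved. The work goes in short steps, Python scripts to look and compute and a tool call to move; the robot and the scene stay as the last step left them, time stands still between calls to the robot, and variables do not carry over. Pictures are saved under pics/ and viewed, about 12 in all and at most 16, crops included, and the job is handed in when it is done.

Besides the shell and the picture viewer there is one more tool, called after ">>>" by a JSON object that holds its "method" and its "body", one argument or row to a line. jog_arm: Moves the arm, as the interface text tells. Its arguments: {"type":"object","properties":{"increments":{"type":"array","items":{"type":"number"}},"newtons":{"type":"number"}},"required":["increments"]}

```bash
mkdir -p pics; ls; cat > h.py <<'E'
import numpy as np, cv2
from plant import robot
def snap(n,f):
    s=robot.snapshot(n); cv2.imwrite('pics/'+f,s['image'][:,:,::-1]); np.savez('pics/'+f+'.npz',**s); return s
def cloud(s):
    z=s['z_map']; f=z.shape[0]/2/np.tan(np.radians(s['vfov'])/2)
    v,u=np.mgrid[:z.shape[0],:z.shape[1]]
    C=np.stack([(u-s['cx'])/f*z,(v-s['cy'])/f*z,z],-1)
    W=(C-s['t'])@s['R']; W[z==0]=np.nan
    return W
E
python3 - <<'E'
from h import *
for n in ['scene','side','wrist']:
    s=snap(n,n+'0.png'); W=cloud(s); print(n,s['vfov'],-s['R'].T@s['t'],s['R'][2], np.nanmin(W,(0,1)),np.nanmax(W,(0,1)))
a=[cv2.imread(f'pics/{n}0.png') for n in ['scene','side']]
print(robot.get_obs(),robot.tip_reach)
E
```

```text
pics
scene 46.328801620398536 [1.00138361 0.46087567 0.96299496] [-0.41232449 -0.43247944 -0.80184166] [-2.01571395 -1.6192718  -0.77313363] [1.38036756 0.64497456 0.39612705]
side 55.91903329386858 [ 0.09846887 -0.70386895  0.62145023] [ 0.44128698  0.71106555 -0.54740441] [-0.10739356 -0.63517883 -0.31596776] [1.39293967 2.18173887 0.53598152]
wrist 59.808274132673255 [0.11069105 0.62008671 0.37236238] [ 0.3056432  -0.0993801  -0.94694553] [-0.03361985  0.16488575 -0.00409372] [0.55613064 0.87545561 0.31662604]
{'clock': 0.15, 'q': array([ 6.84848286e+01,  1.76939760e+01,  9.36719938e+01,  8.10251884e-04,
        6.87388238e+01, -3.99229772e+00]), 'qd': array([-0.00371657, -0.11814374, -0.21348289,  0.09884176,  0.11952246,
        0.04479927]), 'tau': array([-2.63443162e-04, -4.15799475e+01, -2.77146792e+01, -2.00756131e-04,
        6.14937584e-03,  4.42361045e-05]), 'tool_pos': array([0.18795593, 0.59540496, 0.23830721]), 'tcp_rot': array([ -94.4048488 ,   89.89520377, -111.92801694]), 'contact_force': array([ 0.5110037 , -0.6909051 , -0.41133082]), 'ft_torque': array([ 0.03751466, -0.00571254, -0.01472216]), 'finger_gap': 0.08515675605494698} 0.008
```

View pics/scene0.png

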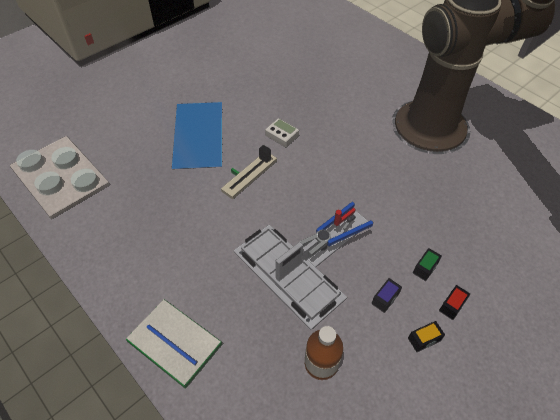

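View pics/side0.png

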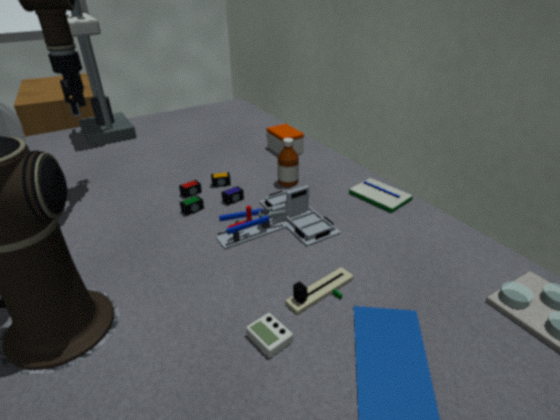

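The scene view shows four cells: green (428,262), red (456,300), yellow (427,335) and purple (387,294). The dock and carrier are at (290,275), with the pliers to their right. The shutter grip is at (265,153), the mark at (236,171), the mat at (198,135), the timer at (282,131) and the bottle at (324,352).

```bash
cat >> h.py <<'E'
def rect(P):
    (c,(w,h),a)=cv2.minAreaRect((P[:,:2]*1000).astype(np.float32)); return np.round(c,1),round(w,1),round(h,1),round(a,1)
def cells(s):
    W=cloud(s); hsv=cv2.cvtColor(s['image'],cv2.COLOR_RGB2HSV).astype(int); H,S,V=hsv[...,0],hsv[...,1],hsv[...,2]
    out={}
    for n,(a,b) in dict(red=(-6,6),yellow=(16,30),green=(45,80),purple=(120,145)).items():
        Hh=np.where(H>170,H-180,H); m=(Hh>=a)&(Hh<=b)&(S>110)&(V>50)&(W[...,2]>.025)&(W[...,2]<.052)
        k,l,st,_=cv2.connectedComponentsWithStats(m.astype(np.uint8))
        for i in range(1,k):
            if st[i,4]>60:
                P=W[l==i]; print(n,st[i,:5],'z',np.round(np.median(P[:,2]),4),rect(P))
E
python3 - <<'E'
from h import *
s=dict(np.load('pics/scene0.png.npz')); W=cloud(s); cells(s)
I=s['image'].astype(int); hsv=cv2.cvtColor(s['image'],cv2.COLOR_RGB2HSV).astype(int); H,S,V=hsv[...,0],hsv[...,1],hsv[...,2]
def reg(n,m):
    k,l,st,_=cv2.connectedComponentsWithStats(m.astype(np.uint8))
    for i in range(1,k):
        if st[i,4]>15:
            P=W[l==i]; print(n,st[i],'z',np.round(np.nanpercentile(P[:,2],[5,50,95]),3),rect(P[~np.isnan(P[:,0])]))
roi=lambda u0,v0,u1,v1:(lambda m:(m.__setitem__((slice(v0,v1),slice(u0,u1)),True),m)[1])(np.zeros(H.shape,bool))
reg('mat',roi(160,90,235,180)&(H>95)&(H<125)&(S>120))
reg('mark',roi(225,160,250,185)&(H>40)&(H<90)&(S>80))
reg('griptop',roi(250,140,280,170)&(W[...,2]>.047))
reg('track',roi(210,140,290,200)&(W[...,2]>.008)&(W[...,2]<.02))
reg('timer',roi(255,110,305,150)&(W[...,2]>.018))
reg('handleplate',roi(230,225,350,330)&(W[...,2]>.085))
reg('tray',roi(230,225,350,330)&(W[...,2]>.010)&(W[...,2]<.03))
reg('traytop',roi(230,225,350,330)&(W[...,2]>.019)&(W[...,2]<.024))
reg('blue',roi(310,195,380,250)&(H>100)&(H<130)&(S>120)&(W[...,2]>.045))
reg('redtab',roi(310,195,380,250)&((H<8)|(H>172))&(S>120)&(W[...,2]>.085))
reg('bottle',roi(295,320,350,385)&(W[...,2]>.02))
x=s['image'][195:345,225:385]; cv2.imwrite('pics/c1.png',cv2.resize(x[:,:,::-1],(800,750))[:600])
E
```

```text
red [334 208  21  18  74] z 0.0496 (array([440. ,  73.4]), 69.6, 13.8, 3.8)
red [446 287  22  23 271] z 0.034 (array([411.7, 371.2]), 49.5, 27.5, 8.5)
yellow [416 323  26  20 299] z 0.0342 (array([519.4, 377.2]), 28.5, 46.3, 71.5)
green [420 251  19  19 207] z 0.0342 (array([382.7, 275.1]), 47.9, 26.1, 8.6)
purple [378 281  21  21 225] z 0.0343 (array([507.2, 263.4]), 45.8, 25.7, 8.3)
mat [ 172  102   50   67 3043] z [-0.     0.003  0.006] (array([ 507.5, -409.4]), 254.3, 128.5, 51.6)
mark [231 168   8   7  29] z [0.007 0.011 0.015] (array([ 523.9, -228.7]), 24.0, 12.9, 70.8)
griptop [259 145  12  11  76] z [0.049 0.053 0.057] (array([ 441.5, -204.1]), 30.3, 21.8, 89.9)
track [275 140  15   6  39] z [0.009 0.013 0.019] (array([ 365.8, -223.4]), 14.8, 38.4, 32.8)
track [221 155  56  43 794] z [0.01  0.014 0.017] (array([ 501.5, -209.3]), 172.4, 67.6, 6.7)
timer [265 118  34  26 475] z [0.02  0.026 0.03 ] (array([ 342., -249.]), 62.8, 77.0, 9.7)
timer [259 145  12   5  37] z [0.05  0.054 0.057] (array([ 441.6, -207.5]), 23.8, 21.7, 89.0)
handleplate [276 242  27  23 209] z [0.086 0.093
[... 203 characters left out ...]
rray([618.3,  80.2]), 252.8, 111.5, 89.9)
traytop [267 227  24  25 127] z [0.019 0.022 0.024] (array([5.855e+02, 4.000e-01]), 63.5, 52.4, 55.9)
traytop [241 229  99  90 825] z [0.019 0.021 0.024] (array([622.4,  79.6]), 249.7, 101.5, 89.9)
blue [341 202  13  13  62] z [0.048 0.052 0.054] (array([420.7,  62.9]), 41.8, 10.3, 1.9)
blue [317 216  18  15  82] z [0.047 0.052 0.055] (array([489.,  62.]), 55.9, 10.3, 0.8)
blue [328 221  45  24 217] z [0.047 0.052 0.055] (array([465.6, 113.7]), 11.7, 118.1, 76.5)
redtab [336 210   6   7  28] z [0.086 0.089 0.092] (array([469.8,  75.7]), 11.7, 12.5, 76.9)
bottle [ 305  326   38   52 1526] z [0.034 0.102 0.15 ] (array([715.3, 273.2]), 60.8, 67.8, 27.2)
```

View pics/c1.png

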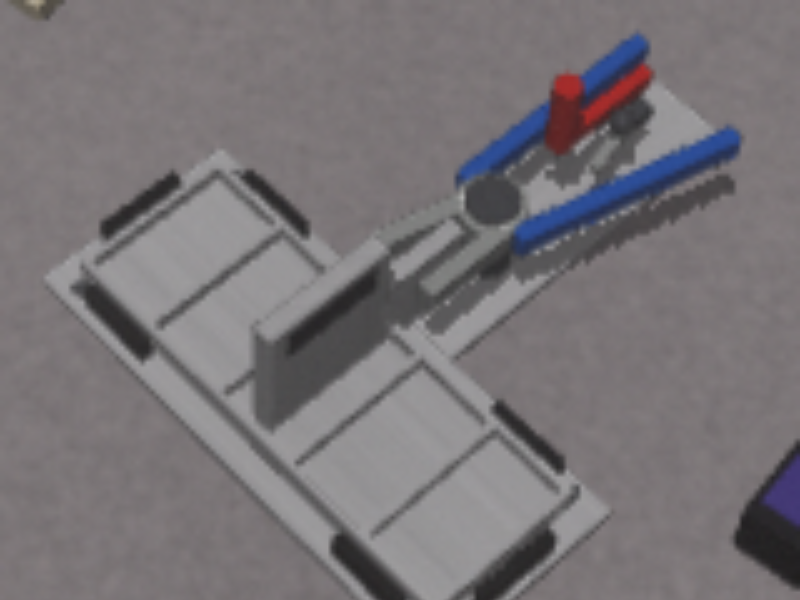

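The close-up shows the carrier handle plate, the ear between the open jaws, the red tab between the blue handles, and the black fences at the ends of the carrier.

```bash
python3 - <<'E'
from h import *
from scipy.spatial.transform import Rotation as R
for n in ['scene','side','wrist']:
    print(n); cells(dict(np.load(f'pics/{n}0.png.npz')))
o=robot.get_obs(); M=R.from_euler('xyz',o['tcp_rot'],degrees=True).as_matrix(); print(M.round(3)); print('jaw yaw',np.degrees(np.arctan2(M[1,1],M[0,1])))
# blue, shutter in side
s=dict(np.load('pics/side0.png.npz'));W=cloud(s)
for n,(u0,v0,u1,v1),z0,z1 in [('plate',(270,180,320,220),.088,.1),('grip',(285,275,315,310),.049,.06),('track',(280,262,360,315),.010,.017),('tab',(240,200,260,225),.085,.094)]:
    m=np.zeros(W.shape[:2],bool); m[v0:v1,u0:u1]=True; m&=(W[...,2]>z0)&(W[...,2]<z1); print(n,m.sum(),rect(W[m]) if m.sum()>3 else '')
E
```

```text
scene
red [334 208  21  18  74] z 0.0496 (array([440. ,  73.4]), 69.6, 13.8, 3.8)
red [446 287  22  23 271] z 0.034 (array([411.7, 371.2]), 49.5, 27.5, 8.5)
yellow [416 323  26  20 299] z 0.0342 (array([519.4, 377.2]), 28.5, 46.3, 71.5)
green [420 251  19  19 207] z 0.0342 (array([382.7, 275.1]), 47.9, 26.1, 8.6)
purple [378 281  21  21 225] z 0.0343 (array([507.2, 263.4]), 45.8, 25.7, 8.3)
side
red [182 181  16   7  72] z 0.0365 (array([412.6, 367.7]), 48.5, 28.3, 0.2)
yellow [ 15  76  54  35 791] z 0.0502 (array([ 115.4, 1741.1]), 520.3, 220.4, 85.7)
yellow [212 172  16   6  71] z 0.0364 (array([516.8, 376.8]), 28.7, 48.2, 67.4)
green [183 196  16   9  77] z 0.0361 (array([382.3, 274.8]), 46.7, 29.7, 13.0)
purple [225 187  16   8  68] z 0.0361 (array([507.5, 263.2]), 48.7, 26.6, 8.1)
wrist
[[-0.001  0.301  0.954]
 [-0.002  0.954 -0.301]
 [-1.    -0.002 -0.   ]]
jaw yaw 72.4768392022254
plate 97 (array([619. ,  77.3]), 14.1, 67.6, 87.4)
grip 110 (array([ 439.5, -206.3]), 21.2, 28.6, 13.0)
track 907 (array([ 501.2, -209.5]), 171.7, 65.9, 8.0)
tab 22 (array([467. ,  74.9]), 13.6, 10.4, 60.4)
```

>>> {"method": "jog_arm", "body": {
  "increments": [0.022, -0.022, 0, -6.6, 1, 0.022, -0.022, 0, -6.6, 1, 0.022, -0.022, 0, -6.6, 1, 0.022, -0.022, 0, -6.6, 1, 0.022, -0.022, 0, -6.6, 1, 0.022, -0.022, 0, -6.6, 1, 0.022, -0.022, 0, -6.6, 1, 0.022, -0.022, 0, -6.6, 1, 0.022, -0.022, 0, -6.6, 1, 0.022, -0.022, 0, -6.6, 1, 0, 0, 0, 0, 1, 0, 0, 0, 0, 1],
  "newtons": 40
}}

```text
clock: 1.15
tool_pos: [0.4124, 0.3631, 0.2337]
tcp_rot: [-75.6, 89.7, -162.1]
contact_force: [-0.1, 0.1, -0.2]
finger_gap: 0.0855
```

```bash
cat >> h.py <<'E'
from scipy.spatial.transform import Rotation as Rn
def st():
    o=robot.get_obs(); M=Rn.from_euler('xyz',o['tcp_rot'],degrees=True).as_matrix()
    print('t',round(o['clock'],2),'pos',(o['tool_pos']*1000).round(1),'jaw',round(np.degrees(np.arctan2(M[1,1],M[0,1])),1),'tilt',M[2,0].round(4),'gap',round(o['finger_gap']*1000,1),'F',o['contact_force'].round(1),'q',o['q'].round(0))
E
python3 - <<'E'
from h import *
s=snap('wrist','w1.png'); st(); cells(s)
E
```

```text
t 1.2 pos [412.3 363.1 233.6] jaw 3.5 tilt -1.0 gap 85.4 F [ 0.7 -1.2 -0.6] q [ 37.  10. 104.   0.  66.  33.]
red [ 264  148   50   32 1362] z 0.0343 (array([415.3, 370.9]), 45.0, 27.4, 7.6)
yellow [ 376  143   55   43 1387] z 0.0343 (array([521.2, 376.9]), 27.1, 45.9, 71.3)
green [ 229  242   47   27 1047] z 0.0345 (array([384. , 274.6]), 44.9, 27.0, 9.7)
purple [352 260  44  25 989] z 0.0343 (array([509.4, 262.9]), 44.7, 28.2, 7.5)
```

View pics/w1.png

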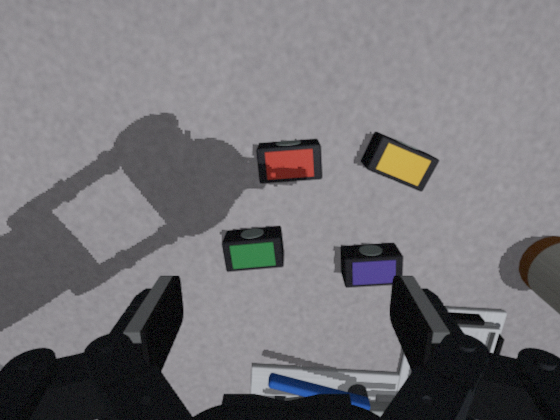

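The wrist view shows all four cells: red (290,163), yellow (405,165), green (253,255) and purple (374,272). The positions match the scene camera to within 2–3 mm. I'm going for red.

>>> {"method": "jog_arm", "body": {
  "increments": [0, 0.004, -0.021, 2, 1, 0, 0.004, -0.021, 2, 1, 0, 0, -0.021, 0, 1, 0, 0, -0.021, 0, 1, 0, 0, -0.021, 0, 1, 0, 0, -0.021, 0, 1, 0, 0, -0.021, 0, 1, 0, 0, -0.021, 0, 1, 0, 0, -0.02, 0, 1, 0, 0, -0.016, 0, 1, 0, 0, 0, 0, 1]
}}

```text
clock: 2.12
tool_pos: [0.4025, 0.3835, 0.0234]
tcp_rot: [-172.2, 89.7, 107.1]
contact_force: [-0.8, 0.1, -0.7]
finger_gap: 0.0852
```

>>> {"method": "jog_arm", "body": {
  "increments": [0.003, -0.004, 0, 0, 1, 0.003, -0.004, 0, 0, 1, 0.003, -0.003, 0, 0, 1, 0.001, 0, 0, 0, 1, 0, 0, 0, 0, 1]
}}

```text
clock: 2.53
tool_pos: [0.4127, 0.3748, 0.026]
tcp_rot: [166.4, 89.6, 86.1]
contact_force: [-0.1, -0.5, -0.5]
finger_gap: 0.0853
```

```bash
python3 -c "
from h import *
st()"
```

```text
t 2.53 pos [412.7 374.8  26. ] jaw 9.7 tilt -1.0 gap 85.3 F [-0.1 -0.5 -0.5] q [ 38.  27. 110.   0.  43.  28.]
```

>>> {"method": "jog_arm", "body": {
  "increments": [0, -0.003, -0.003, -1, 1, 0, -0.001, -0.001, -1, 1, 0, 0, 0, 0, 1, 0, 0, 0, 0, 0, 0, 0, 0, 0, 0, 0, 0, 0, 0, 0, 0, 0, 0, 0, 0, 0, 0, 0, 0, 0, 0, 0, 0, 0, 0, 0, 0, 0, 0, 0]
}}

```text
clock: 3.37
tool_pos: [0.4154, 0.3716, 0.025]
tcp_rot: [144.2, 89.3, 61.6]
contact_force: [0.4, -0.9, 0.3]
finger_gap: 0.0589
```

```bash
python3 -c "
from h import *
st()"
```

```text
t 3.37 pos [415.4 371.6  25. ] jaw 7.4 tilt -0.9999 gap 58.9 F [ 0.4 -0.9  0.3] q [ 37.  27. 110.   0.  42.  29.]
```

>>> {"method": "jog_arm", "body": {
  "increments": [0, 0, 0.01, 0, 0, 0, 0, 0.018, 0, 0, 0, 0, 0.018, 0, 0, 0, 0, 0.018, 0, 0, 0, 0, 0.018, 0, 0, 0, 0, 0.018, 0, 0, 0, 0, 0.018, 0, 0, 0, 0, 0.018, 0, 0, 0, 0, 0, 0, 0]
}}

```text
clock: 4.12
tool_pos: [0.4104, 0.3684, 0.1668]
tcp_rot: [-166.2, 89.7, 111.2]
contact_force: [0.7, 0.2, -0.1]
finger_gap: 0.0587
```

>>> {"method": "jog_arm", "body": {
  "increments": [0.012, -0.023, 0, 0, 0, 0.012, -0.023, 0, 0, 0, 0.012, -0.023, 0, 0, 0, 0.012, -0.023, 0, 0, 0, 0.012, -0.023, 0, 0, 0, 0.012, -0.023, 0, 0, 0, 0.012, -0.023, 0, 0, 0, 0.012, -0.023, 0, 0, 0, 0.012, -0.023, 0, -1, 0, 0.012, -0.023, 0, -1, 0, 0.012, -0.023, 0, -1, 0, 0.012, -0.023, 0, -1, 0, 0.012, -0.023, 0, -1, 0, 0.012, -0.023, 0, -1, 0, 0.012, -0.023, 0, -1, 0, 0, 0, 0, 0, 0, 0, 0, 0, 0, 0]
}}

```text
clock: 5.53
tool_pos: [0.5859, 0.006, 0.1546]
tcp_rot: [-115.9, 89.0, 154.5]
contact_force: [-0.4, 0.4, -2.0]
finger_gap: 0.0587
```

```bash
python3 -c "
from h import *
st()"
```

```text
t 5.53 pos [585.9   6.  154.6] jaw 0.3 tilt -0.9998 gap 58.7 F [-0.4  0.4 -2. ] q [ -4.  19. 102.   0.  60.  -4.]
```

>>> {"method": "jog_arm", "body": {
  "increments": [0.009, -0.005, 0, 0, 0, 0.009, -0.005, 0, 0, 0, 0.009, -0.005, 0, 0, 0, 0.007, -0.003, 0, 0, 0, 0, 0, 0, 0, 0, 0, 0, 0, 0, 0]
}}

```text
clock: 6.03
tool_pos: [0.6213, -0.0109, 0.1521]
tcp_rot: [-114.0, 88.7, 156.6]
contact_force: [-0.0, -0.5, -1.5]
finger_gap: 0.0587
```

```bash
python3 - <<'E'
from h import *
s=snap('wrist','w2.png'); st(); cells(s); W=cloud(s); z=W[...,2]
for n,a,b in [('plate',.088,.097),('lips',.019,.0245),('tab',.086,.0935)]:
    m=(z>a)&(z<b)&(W[...,0]>.4)&(W[...,0]<.7)&(W[...,1]<.22)&(W[...,1]>-.06)
    k,l,t,_=cv2.connectedComponentsWithStats(m.astype(np.uint8))
    for i in range(1,k):
        if t[i,4]>80: print(n,t[i],rect(W[l==i]))
E
```

```text
t 6.08 pos [621.4 -10.8 152.2] jaw 0.5 tilt -0.9998 gap 59.0 F [-0.   0.6 -1.3] q [-5. 23. 97.  0. 61. -6.]
red [44 64 14 22 94] z 0.0497 (array([474.5,  74.2]), 5.0, 12.4, 5.0)
plate [ 221   53  139   28 3538] (array([622.8,  78.5]), 12.8, 70.0, 89.7)
plate [  0  61  10  26 167] (array([474.4,  73.1]), 12.7, 4.8, 76.4)
lips [ 228    0  130   55 1515] (array([622.8, 106. ]), 32.7, 84.1, 89.6)
lips [ 230   79  122  150 3596] (array([622.4,  18.1]), 110.1, 84.2, 89.7)
lips [223 159  10  51 422] (array([575.7,  -2.9]), 39.2, 6.3, 89.4)
lips [346 161  12  52 426] (array([669.5,  -3.6]), 39.5, 6.2, 89.5)
tab [ 221   53  139   28 2159] (array([622.8,  78.5]), 70.0, 13.0, 0.5)
tab [  0  61  13  27 238] (array([473.7,  72.8]), 13.6, 6.0, 76.6)
```

View pics/w2.png

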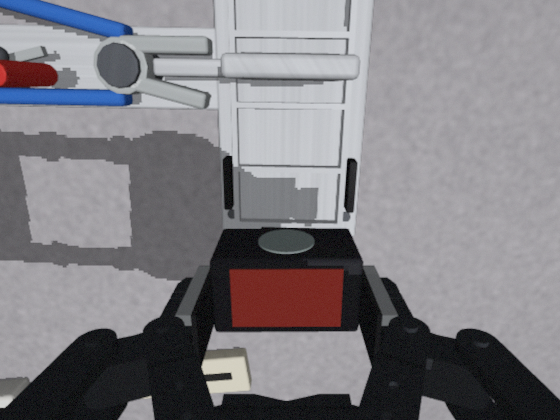

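The held red cell hangs square at (287,297), with the outer slot below it around (290,190). The carrier centre measures (0.6226, 0.0785) with a yaw of about 0.5°.

>>> {"method": "jog_arm", "body": {
  "increments": [0.002, -0.003, -0.012, 0, 0, 0, 0, -0.012, 0, 0, 0, 0, -0.012, 0, 0, 0, 0, -0.012, 0, 0, 0, 0, -0.012, 0, 0, 0, 0, -0.012, 0, 0, 0, 0, -0.01, 0, 0, 0, 0, 0, 0, 0, 0, 0, 0, 0, 0]
}}

```text
clock: 6.83
tool_pos: [0.6189, -0.0124, 0.0582]
tcp_rot: [-110.1, 88.4, 160.5]
contact_force: [0.6, -0.3, -0.6]
finger_gap: 0.0588
```

```bash
python3 -c "
from h import *
st()"
```

```text
t 6.83 pos [618.9 -12.4  58.2] jaw 0.7 tilt -0.9996 gap 58.8 F [ 0.6 -0.3 -0.6] q [-5. 30. 99.  1. 52. -6.]
```

>>> {"method": "jog_arm", "body": {
  "increments": [0.004, -0.001, -0.008, 0, 0, 0, 0, -0.007, 0, 0, 0, 0, 0, 0, 0]
}}

```text
clock: 7.08
tool_pos: [0.6241, -0.0136, 0.0425]
tcp_rot: [-111.1, 88.4, 159.6]
contact_force: [-1.4, -0.1, -1.9]
finger_gap: 0.0592
```

```bash
cat >> h.py <<'E'
def tool():
    o=robot.get_obs(); M=Rn.from_euler('xyz',o['tcp_rot'],degrees=True).as_matrix(); print('tool x axis deg',np.degrees(M[:2,0]).round(2))
E
python3 -c "
from h import *
st();tool()"
```

```text
t 7.08 pos [624.1 -13.6  42.5] jaw 0.7 tilt -0.9996 gap 59.2 F [-1.4 -0.1 -1.9] q [-5. 32. 99.  1. 51. -6.]
tool x axis deg [-1.45  0.54]
```

>>> {"method": "jog_arm", "body": {
  "increments": [-0.001, 0, -0.003, 0, 0, 0, 0, -0.001, 0, 0, 0, 0, 0, 0, 1, 0, 0, 0, 0, 1, 0, 0, 0, 0, 1, 0, 0, 0, 0, 1, 0, 0, 0.02, 0, 1, 0, 0, 0.025, 0, 1, 0, 0, 0.025, 0, 1, 0, 0, 0.025, 0, 1, 0, 0, 0.025, 0, 1, 0, 0, 0.02, 0, 1]
}}

```text
clock: 8.08
tool_pos: [0.6196, -0.0134, 0.18]
tcp_rot: [-107.7, 88.0, 162.9]
contact_force: [0.7, 0.4, 0.7]
finger_gap: 0.0858
```

```bash
python3 - <<'E'
from h import *
s=snap('scene','s2.png'); st();tool(); cells(s)
E
```

```text
t 8.13 pos [622.6 -13.6 184.8] jaw 0.6 tilt -0.9996 gap 85.5 F [1.7 0.4 3.1] q [-5. 21. 95.  0. 65. -6.]
tool x axis deg [-1.46  0.54]
red [340 208  15  15  68] z 0.0491 (array([434.8,  71.7]), 16.0, 52.7, 89.6)
red [249 229  22  18 191] z 0.0482 (array([624.9, -12.9]), 27.6, 45.0, 89.6)
yellow [416 323  26  20 301] z 0.0342 (array([519.6, 377.3]), 28.9, 45.4, 71.0)
green [420 251  19  19 205] z 0.0344 (array([382.1, 274.8]), 46.3, 26.2, 10.1)
purple [378 281  21  21 223] z 0.0343 (array([507.5, 263.8]), 44.9, 25.6, 7.8)
```

>>> {"method": "jog_arm", "body": {
  "increments": [-0.007, 0.0266, 0, -1.4, 1, -0.007, 0.0266, 0, -1.4, 1, -0.007, 0.0266, 0, -1.4, 1, -0.007, 0.0266, 0, -1.4, 1, -0.007, 0.0266, 0, -1.4, 1, -0.007, 0.0266, 0, -1.4, 1, -0.007, 0.0266, 0, -1.4, 1, -0.007, 0.0266, 0, -1.4, 1, -0.007, 0.0266, 0, -1.4, 1, -0.007, 0.0266, 0, -1.4, 1, -0.007, 0.0266, 0, -1.4, 1, -0.007, 0.0266, 0, -1.4, 1, -0.007, 0.0266, 0, -1.4, 1, -0.007, 0.0266, 0, -1.4, 1, 0, 0, 0, 0, 1, 0, 0, 0, 0, 1]
}}

```text
clock: 9.47
tool_pos: [0.5215, 0.3736, 0.1892]
tcp_rot: [-142.6, 89.2, 107.2]
contact_force: [-0.2, -0.4, -0.7]
finger_gap: 0.0856
```

```bash
python3 - <<'E'
from h import *
st();tool()
E
```

```text
t 9.47 pos [521.5 373.6 189.2] jaw -20.2 tilt -0.9999 gap 85.6 F [-0.2 -0.4 -0.7] q [31. 22. 94.  1. 64. 51.]
tool x axis deg [-0.24  0.78]
```

>>> {"method": "jog_arm", "body": {
  "increments": [-0.001, 0.003, -0.021, 1.2, 1, 0, 0, -0.021, 0, 1, 0, 0, -0.021, 0, 1, 0, 0, -0.021, 0, 1, 0, 0, -0.021, 0, 1, 0, 0, -0.019, 0, 1, 0, 0, 0, 0, 1]
}}

```text
clock: 10.05
tool_pos: [0.5235, 0.3728, 0.0632]
tcp_rot: [-170.6, 89.1, 80.4]
contact_force: [-1.3, -1.5, -0.3]
finger_gap: 0.0852
```

```bash
python3 - <<'E'
from h import *
st();tool()
E
```

```text
t 10.05 pos [523.5 372.8  63.2] jaw -19.0 tilt -0.9999 gap 85.2 F [-1.3 -1.5 -0.3] q [31. 31. 97.  1. 51. 50.]
tool x axis deg [0.15 0.89]
```

>>> {"method": "jog_arm", "body": {
  "increments": [-0.003, 0.004, -0.013, 0, 1, 0, 0, -0.013, 0, 1, 0, 0, -0.01, 0, 1, 0, 0, 0, 0, 1, 0, 0, 0, 0, 0, 0, 0, 0, 0, 0, 0, 0, 0, 0, 0, 0, 0, 0, 0, 0, 0, 0, 0, 0, 0, 0, 0, 0, 0, 0]
}}

```text
clock: 10.88
tool_pos: [0.5242, 0.377, 0.0287]
tcp_rot: [174.4, 88.8, 65.3]
contact_force: [-0.2, 0.1, -0.4]
finger_gap: 0.0589
```

```bash
python3 - <<'E'
from h import *
st();tool()
E
```

```text
t 10.88 pos [524.2 377.   28.7] jaw -19.1 tilt -0.9998 gap 58.9 F [-0.2  0.1 -0.4] q [32. 34. 98.  1. 47. 50.]
tool x axis deg [0.5  1.08]
```

>>> {"method": "jog_arm", "body": {
  "increments": [0, 0, 0.01, 0, 0, 0, 0, 0.02, 0, 0, 0, 0, 0.02, 0, 0, 0, 0, 0.02, 0, 0, 0, 0, 0.02, 0, 0, 0, 0, 0.02, 0, 0, 0, 0, 0.015, 0, 0, 0, 0, 0, 0, 0]
}}

```text
clock: 11.55
tool_pos: [0.5217, 0.3756, 0.1619]
tcp_rot: [178.9, 88.9, 69.8]
contact_force: [0.5, 0.3, -0.8]
finger_gap: 0.0588
```

>>> {"method": "jog_arm", "body": {
  "increments": [0.0066, -0.0234, 0, 1.4, 0, 0.0066, -0.0234, 0, 1.4, 0, 0.0066, -0.0234, 0, 1.4, 0, 0.0066, -0.0234, 0, 1.4, 0, 0.0066, -0.0234, 0, 1.4, 0, 0.0066, -0.0234, 0, 1.4, 0, 0.0066, -0.0234, 0, 1.4, 0, 0.0066, -0.0234, 0, 1.4, 0, 0.0066, -0.0234, 0, 1.4, 0, 0.0066, -0.0234, 0, 1.4, 0, 0.0066, -0.0234, 0, 1.4, 0, 0.0066, -0.0234, 0, 1.4, 0, 0.0066, -0.0234, 0, 1.4, 0, 0.0066, -0.0234, 0, 1.4, 0, 0, 0, 0, 0, 0, 0, 0, 0, 0, 0]
}}

```text
clock: 12.88
tool_pos: [0.6105, 0.0334, 0.1576]
tcp_rot: [-166.3, 88.8, 105.5]
contact_force: [-0.2, 0.5, -2.2]
finger_gap: 0.0587
```

```bash
python3 - <<'E'
from h import *
st();tool()
E
```

```text
t 12.88 pos [610.5  33.4 157.6] jaw 1.8 tilt -0.9998 gap 58.7 F [-0.2  0.5 -2.2] q [-2. 21. 99.  1. 60. -4.]
tool x axis deg [-0.33  1.2 ]
```

>>> {"method": "jog_arm", "body": {
  "increments": [0.006, 0, -0.006, -1, 0, 0.006, 0, -0.012, 0, 0, 0.004, 0, -0.016, 0, 0, 0, 0, -0.016, 0, 0, 0, 0, -0.016, 0, 0, 0, 0, -0.012, 0, 0, 0, 0, -0.006, 0, 0, 0, 0, 0, 0, 0]
}}

```text
clock: 13.55
tool_pos: [0.6266, 0.0407, 0.0636]
tcp_rot: [-163.1, 88.6, 107.8]
contact_force: [-0.3, -0.2, -1.3]
finger_gap: 0.0588
```

```bash
python3 - <<'E'
from h import *
st();tool()
E
```

```text
t 13.55 pos [626.6  40.7  63.6] jaw 0.9 tilt -0.9997 gap 58.8 F [-0.3 -0.2 -1.3] q [-1. 30. 99.  2. 52. -3.]
tool x axis deg [-0.43  1.33]
```

>>> {"method": "jog_arm", "body": {
  "increments": [-0.003, -0.004, 0, 0, 0, -0.001, -0.004, 0, 0, 0, 0, 0, -0.007, 0, 0, 0, 0, 0, 0, 0]
}}

```text
clock: 13.88
tool_pos: [0.6227, 0.0331, 0.0567]
tcp_rot: [-165.0, 88.6, 106.1]
contact_force: [0.5, -1.1, -1.9]
finger_gap: 0.0589
```

```bash
python3 - <<'E'
from h import *
st();tool()
E
```

```text
t 13.88 pos [622.7  33.1  56.7] jaw 1.0 tilt -0.9997 gap 58.9 F [ 0.5 -1.1 -1.9] q [ -2.  30. 100.   2.  51.  -4.]
tool x axis deg [-0.38  1.33]
```

>>> {"method": "jog_arm", "body": {
  "increments": [0, 0, -0.007, 0, 0, 0, 0, -0.006, 0, 0, 0, 0, 0, 0, 0, 0, 0, 0, 0, 1, 0, 0, 0, 0, 1, 0, 0, 0, 0, 1, 0, 0, 0, 0, 1, 0, 0, 0.02, 0, 1, 0, 0, 0.025, 0, 1, 0, 0, 0.025, 0, 1, 0, 0, 0.025, 0, 1, 0, 0, 0.025, 0, 1, 0, 0, 0.015, 0, 1, 0, 0, 0, 0, 1]
}}

```text
clock: 15.05
tool_pos: [0.6236, 0.0328, 0.1859]
tcp_rot: [-175.4, 88.7, 95.6]
contact_force: [0.1, 0.2, 0.8]
finger_gap: 0.0854
```

```bash
python3 - <<'E'
from h import *
s=snap('scene','s3.png'); st();tool(); cells(s)
E
```

```text
t 15.1 pos [623.2  32.7 184.7] jaw 1.0 tilt -0.9997 gap 85.4 F [ 0.8  0.8 -0.9] q [-2. 21. 96.  1. 63. -3.]
tool x axis deg [-0.19  1.33]
red [340 208  15  15  65] z 0.0493 (array([433.5,  72.9]), 54.0, 14.4, 4.4)
red [249 228  22  19 210] z 0.0484 (array([624.8, -13.8]), 29.4, 45.5, 89.5)
yellow [263 242  22  19 210] z 0.0484 (array([624.4,  33.6]), 28.0, 45.5, 89.9)
green [420 251  19  19 207] z 0.0342 (array([381.8, 274.8]), 45.3, 26.3, 9.1)
purple [378 281  21  21 224] z 0.0343 (array([506.6, 263.7]), 45.8, 25.6, 7.7)
```

>>> {"method": "jog_arm", "body": {
  "increments": [-0.011, 0.022, 0, 0.7, 1, -0.011, 0.022, 0, 0.7, 1, -0.011, 0.022, 0, 0.7, 1, -0.011, 0.022, 0, 0.7, 1, -0.011, 0.022, 0, 0.7, 1, -0.011, 0.022, 0, 0.7, 1, -0.011, 0.022, 0, 0.7, 1, -0.011, 0.022, 0, 0.7, 1, -0.011, 0.022, 0, 0.7, 1, -0.011, 0.022, 0, 0.7, 1, 0, 0, 0, 0, 1, 0, 0, 0, 0, 1]
}}

```text
clock: 16.1
tool_pos: [0.4978, 0.2572, 0.1664]
tcp_rot: [-125.4, 88.2, 152.7]
contact_force: [0.7, 0.0, -0.4]
finger_gap: 0.0855
```

>>> {"method": "jog_arm", "body": {
  "increments": [0, 0, -0.02, 0, 1, 0, 0, -0.02, 0, 1, 0, 0, -0.02, 0, 1, 0, 0, -0.02, 0, 1, 0, 0, -0.02, 0, 1, 0, 0, -0.015, 0, 1, 0, 0, 0, 0, 1]
}}

```text
clock: 16.68
tool_pos: [0.4976, 0.2517, 0.0424]
tcp_rot: [-118.4, 88.1, 159.4]
contact_force: [-1.5, -0.8, -0.3]
finger_gap: 0.0852
```

```bash
python3 - <<'E'
from h import *
st();tool()
E
```

```text
t 16.68 pos [497.6 251.7  42.4] jaw 7.9 tilt -0.9995 gap 85.2 F [-1.5 -0.8 -0.3] q [ 22.  26. 108.   2.  47.  13.]
tool x axis deg [-1.75  0.65]
```

>>> {"method": "jog_arm", "body": {
  "increments": [0.005, 0.006, 0.003, 0, 1, 0.005, 0.005, 0.002, 0, 1, 0, 0, 0, 0, 1]
}}

```text
clock: 16.93
tool_pos: [0.5082, 0.2612, 0.0466]
tcp_rot: [-114.0, 88.0, 163.7]
contact_force: [0.4, 0.1, -0.6]
finger_gap: 0.0856
```

```bash
python3 - <<'E'
from h import *
s=snap('scene','s4.png');st();tool();cells(s)
E
```

```text
t 16.98 pos [508.  261.   46.7] jaw 7.7 tilt -0.9994 gap 85.2 F [0.5 0.4 0.6] q [ 22.  27. 106.   2.  48.  13.]
tool x axis deg [-1.93  0.56]
red [340 208  15  15  64] z 0.0495 (array([433.6,  73.6]), 52.3, 13.7, 3.3)
red [249 228  22  19 206] z 0.0482 (array([625.1, -14.2]), 29.0, 46.3, 89.4)
yellow [262 241  23  20 221] z 0.0482 (array([624.7,  33.5]), 45.9, 28.9, 1.1)
green [420 251  19  19 201] z 0.0344 (array([382.5, 275.1]), 47.5, 26.3, 9.7)
purple [385 286  13  15  64] z 0.0342 (array([506.3, 270.4]), 39.6, 11.4, 6.1)
```

>>> {"method": "jog_arm", "body": {
  "increments": [0.001, 0.002, -0.011, 0, 1, 0, 0, -0.009, 0, 1, 0, 0, 0, 0, 1, 0, 0, 0, 0, 0, 0, 0, 0, 0, 0, 0, 0, 0, 0, 0, 0, 0, 0, 0, 0, 0, 0, 0, 0, 0, 0, 0, 0, 0, 0]
}}

```text
clock: 17.73
tool_pos: [0.5112, 0.2645, 0.0282]
tcp_rot: [-120.1, 88.2, 157.7]
contact_force: [0.1, -0.5, -0.8]
finger_gap: 0.0591
```

```bash
python3 - <<'E'
from h import *
st();tool()
E
```

```text
t 17.73 pos [511.2 264.5  28.2] jaw 7.8 tilt -0.9995 gap 59.1 F [ 0.1 -0.5 -0.8] q [ 22.  29. 106.   2.  46.  13.]
tool x axis deg [-1.63  0.67]
```

>>> {"method": "jog_arm", "body": {
  "increments": [0, 0, 0.01, 0, 0, 0, 0, 0.02, 0, 0, 0, 0, 0.02, 0, 0, 0, 0, 0.02, 0, 0, 0, 0, 0.02, 0, 0, 0, 0, 0.01, 0, 0, 0.0133, -0.0168, 0, -0.9, 0, 0.0133, -0.0168, 0, -0.9, 0, 0.0133, -0.0168, 0, -0.9, 0, 0.0133, -0.0168, 0, -0.9, 0, 0.0133, -0.0168, 0, -0.9, 0, 0.0133, -0.0168, 0, -0.9, 0, 0.0133, -0.0168, 0, -0.9, 0, 0.0133, -0.0168, 0, -0.9, 0, 0, 0, 0, 0, 0, 0, 0, 0, 0, 0]
}}

```text
clock: 19.07
tool_pos: [0.6177, 0.123, 0.1377]
tcp_rot: [-118.7, 88.2, 151.7]
contact_force: [-0.1, -0.1, -1.1]
finger_gap: 0.0591
```

```bash
python3 - <<'E'
from h import *
st();tool()
E
```

```text
t 19.07 pos [617.7 123.  137.7] jaw 0.4 tilt -0.9995 gap 59.1 F [-0.1 -0.1 -1.1] q [ 7. 25. 96.  1. 60.  6.]
tool x axis deg [-1.59  0.86]
```

>>> {"method": "jog_arm", "body": {
  "increments": [0.004, 0.002, -0.015, 0, 0, 0, 0, -0.016, 0, 0, 0, 0, -0.016, 0, 0, 0, 0, -0.016, 0, 0, 0, 0, -0.01, 0, 0, 0, 0, 0, 0, 0]
}}

```text
clock: 19.57
tool_pos: [0.6198, 0.128, 0.064]
tcp_rot: [-122.1, 88.2, 148.4]
contact_force: [-1.3, 0.0, -0.1]
finger_gap: 0.0589
```

```bash
python3 - <<'E'
from h import *
st();tool()
E
```

```text
t 19.57 pos [619.8 128.   64. ] jaw 0.5 tilt -0.9995 gap 58.9 F [-1.3  0.  -0.1] q [ 7. 31. 97.  1. 53.  6.]
tool x axis deg [-1.53  0.95]
```

>>> {"method": "jog_arm", "body": {
  "increments": [0.003, -0.003, -0.004, 0, 0, 0, 0, -0.005, 0, 0, 0, 0, 0, 0, 0]
}}

```text
clock: 19.82
tool_pos: [0.6224, 0.1261, 0.0549]
tcp_rot: [-121.9, 88.2, 148.7]
contact_force: [-0.5, 0.3, -1.2]
finger_gap: 0.059
```

```bash
python3 - <<'E'
from h import *
st();tool()
E
```

```text
t 19.82 pos [622.4 126.1  54.9] jaw 0.6 tilt -0.9995 gap 59.0 F [-0.5  0.3 -1.2] q [ 7. 32. 97.  1. 52.  5.]
tool x axis deg [-1.57  0.95]
```

>>> {"method": "jog_arm", "body": {
  "increments": [0, -0.001, -0.006, 0, 0, 0, 0, -0.006, 0, 0, 0, 0, 0, 0, 0, 0, 0, 0, 0, 1, 0, 0, 0, 0, 1, 0, 0, 0, 0, 1, 0, 0, 0, 0, 1, 0, 0, 0.02, 0, 1, 0, 0, 0.025, 0, 1, 0, 0, 0.025, 0, 1, 0, 0, 0.025, 0, 1, 0, 0, 0.015, 0, 1]
}}

```text
clock: 20.82
tool_pos: [0.6208, 0.1246, 0.1545]
tcp_rot: [-117.8, 88.0, 152.8]
contact_force: [0.3, -0.3, 0.3]
finger_gap: 0.0854
```

>>> {"method": "jog_arm", "body": {
  "increments": [-0.018, 0.0118, 0, 0.75, 1, -0.018, 0.0118, 0, 0.75, 1, -0.018, 0.0118, 0, 0.75, 1, -0.018, 0.0118, 0, 0.75, 1, -0.018, 0.0118, 0, 0.75, 1, -0.018, 0.0118, 0, 0.75, 1, -0.018, 0.0118, 0, 0.75, 1, -0.018, 0.0118, 0, 0.75, 1, -0.018, 0.0118, 0, 0.75, 1, -0.018, 0.0118, 0, 0.75, 1, -0.018, 0.0118, 0, 0.75, 1, -0.018, 0.0118, 0, 0.75, 1, 0, 0, 0, 0, 1, 0, 0, 0, 0, 1]
}}

```text
clock: 21.98
tool_pos: [0.4049, 0.2719, 0.1709]
tcp_rot: [177.0, 88.7, 96.9]
contact_force: [0.7, 1.3, 0.1]
finger_gap: 0.085
```

```bash
python3 - <<'E'
from h import *
s=snap('scene','s5.png');st();tool();cells(s)
E
```

```text
t 22.03 pos [404.9 271.8 170.8] jaw 9.8 tilt -0.9998 gap 85.4 F [-0.3  0.8  0.6] q [ 28.   7. 115.   1.  57.  17.]
tool x axis deg [-0.19  1.26]
red [340 208  15  15  66] z 0.0493 (array([433.5,  72.7]), 53.3, 13.6, 1.0)
red [249 228  22  19 205] z 0.0482 (array([624.6, -14.2]), 30.5, 46.2, 89.6)
yellow [262 241  23  20 217] z 0.0484 (array([624.8,  33.1]), 46.2, 29.1, 2.3)
green [420 251  18  19 188] z 0.0341 (array([383.3, 275.6]), 44.3, 25.4, 7.7)
purple [292 269  22  19 205] z 0.0483 (array([624.4, 125.1]), 44.1, 24.8, 0.5)
```

Three cells are seated. Green is next.

>>> {"method": "jog_arm", "body": {
  "increments": [-0.01, 0.001, -0.01, 0, 1, -0.01, 0.001, -0.02, 0, 1, 0, 0, -0.02, 0, 1, 0, 0, -0.02, 0, 1, 0, 0, -0.02, 0, 1, 0, 0, -0.012, 0, 1, 0, 0, 0, 0, 1]
}}

```text
clock: 22.62
tool_pos: [0.3877, 0.2715, 0.0649]
tcp_rot: [161.4, 88.6, 80.7]
contact_force: [-0.8, -0.3, 0.8]
finger_gap: 0.0855
```

```bash
python3 - <<'E'
from h import *
st();tool()
E
```

```text
t 22.62 pos [387.7 271.5  64.9] jaw 9.4 tilt -0.9997 gap 85.5 F [-0.8 -0.3  0.8] q [ 29.  15. 121.   2.  43.  18.]
tool x axis deg [0.23 1.42]
```

>>> {"method": "jog_arm", "body": {
  "increments": [-0.004, 0.003, -0.013, 0, 1, -0.002, 0, -0.013, 0, 1, 0, 0, -0.01, 0, 1, 0, 0, 0, 0, 1, 0, 0, 0, 0, 0, 0, 0, 0, 0, 0, 0, 0, 0, 0, 0, 0, 0, 0, 0, 0, 0, 0, 0, 0, 0, 0, 0, 0, 0, 0]
}}

```text
clock: 23.45
tool_pos: [0.3858, 0.2737, 0.0298]
tcp_rot: [153.6, 88.4, 72.6]
contact_force: [-0.4, 1.2, -1.1]
finger_gap: 0.059
```

```bash
python3 - <<'E'
from h import *
st();tool()
E
```

```text
t 23.45 pos [385.8 273.7  29.8] jaw 9.0 tilt -0.9996 gap 59.0 F [-0.4  1.2 -1.1] q [ 29.  19. 121.   2.  38.  19.]
tool x axis deg [0.48 1.52]
```

>>> {"method": "jog_arm", "body": {
  "increments": [0, 0, 0.01, 0, 0, 0, 0, 0.02, 0, 0, 0, 0, 0.02, 0, 0, 0, 0, 0.02, 0, 0, 0, 0, 0.02, 0, 0, 0, 0, 0.01, 0, 0]
}}

```text
clock: 23.95
tool_pos: [0.3817, 0.2715, 0.1336]
tcp_rot: [168.4, 88.7, 87.4]
contact_force: [1.4, 0.7, -1.2]
finger_gap: 0.0587
```

>>> {"method": "jog_arm", "body": {
  "increments": [0.0187, -0.0083, 0, -0.75, 0, 0.0187, -0.0083, 0, -0.75, 0, 0.0187, -0.0083, 0, -0.75, 0, 0.0187, -0.0083, 0, -0.75, 0, 0.0187, -0.0083, 0, -0.75, 0, 0.0187, -0.0083, 0, -0.75, 0, 0.0187, -0.0083, 0, -0.75, 0, 0.0187, -0.0083, 0, -0.75, 0, 0.0187, -0.0083, 0, -0.75, 0, 0.0187, -0.0083, 0, -0.75, 0, 0.0187, -0.0083, 0, -0.75, 0, 0.0187, -0.0083, 0, -0.75, 0, 0, 0, 0, 0, 0, 0, 0, 0, 0, 0]
}}

```text
clock: 25.12
tool_pos: [0.6162, 0.1673, 0.1492]
tcp_rot: [145.8, 88.2, 55.6]
contact_force: [0.9, 0.6, -2.5]
finger_gap: 0.0587
```

```bash
python3 - <<'E'
from h import *
st();tool()
E
```

```text
t 25.12 pos [616.2 167.3 149.2] jaw -0.2 tilt -0.9995 gap 58.7 F [ 0.9  0.6 -2.5] q [11. 24. 97.  1. 58. 10.]
tool x axis deg [1.02 1.49]
```

>>> {"method": "jog_arm", "body": {
  "increments": [0.004, 0.001, -0.015, 0.5, 0, 0, 0, -0.016, 0, 0, 0, 0, -0.016, 0, 0, 0, 0, -0.016, 0, 0, 0, 0, -0.016, 0, 0, 0, 0, -0.005, 0, 0, 0, 0, 0, 0, 0]
}}

```text
clock: 25.7
tool_pos: [0.6161, 0.1707, 0.0668]
tcp_rot: [146.6, 88.1, 57.1]
contact_force: [-1.1, 0.0, -1.6]
finger_gap: 0.0584
```

```bash
python3 - <<'E'
from h import *
st();tool()
E
```

```text
t 25.7 pos [616.1 170.7  66.8] jaw 0.5 tilt -0.9995 gap 58.4 F [-1.1  0.  -1.6] q [11. 30. 98.  2. 50.  9.]
tool x axis deg [1.01 1.57]
```

>>> {"method": "jog_arm", "body": {
  "increments": [0.003, -0.001, -0.003, 0, 0, 0.003, 0, -0.004, 0, 0, 0, 0, 0, 0, 0]
}}

```text
clock: 25.95
tool_pos: [0.6222, 0.1706, 0.0613]
tcp_rot: [145.6, 88.1, 56.1]
contact_force: [-0.2, -0.6, -2.0]
finger_gap: 0.0585
```

```bash
python3 - <<'E'
from h import *
s=snap('wrist','w3.png');st();tool();cells(s)
W=cloud(s);hsv=cv2.cvtColor(s['image'],cv2.COLOR_RGB2HSV);m=(hsv[...,0]>45)&(hsv[...,0]<80)&(hsv[...,1]>110)&(W[...,2]>.04)&(W[...,2]<.09); print(rect(W[m]),np.median(W[m][:,2]))
E
```

```text
t 26.0 pos [622.4 170.6  61.8] jaw 0.5 tilt -0.9994 gap 58.6 F [-0.5  0.2 -1.6] q [11. 31. 98.  2. 50.  9.]
tool x axis deg [1.1 1.6]
purple [ 244  332   92   47 4051] z 0.0483 (array([626.2, 124.6]), 28.3, 44.7, 89.9)
(array([623.6, 174.4]), 59.3, 30.6, 0.7) 0.06773336339747282
```

>>> {"method": "jog_arm", "body": {
  "increments": [0, -0.0025, -0.006, 0, 0, 0, 0, -0.006, 0, 0, 0, 0, -0.005, 0, 0, 0, 0, 0, 0, 0, 0, 0, 0, 0, 1, 0, 0, 0, 0, 1, 0, 0, 0, 0, 1, 0, 0, 0, 0, 1, 0, 0, 0.02, 0, 1, 0, 0, 0.025, 0, 1, 0, 0, 0.025, 0, 1, 0, 0, 0.025, 0, 1, 0, 0, 0.015, 0, 1, 0, 0, 0, 0, 1]
}}

```text
clock: 27.17
tool_pos: [0.6235, 0.1679, 0.1601]
tcp_rot: [141.7, 87.9, 52.2]
contact_force: [0.4, 0.3, -0.2]
finger_gap: 0.0857
```

```bash
python3 - <<'E'
from h import *
s=snap('scene','s6.png');st();tool();cells(s)
E
```

```text
t 27.22 pos [623.1 167.8 158.9] jaw 0.5 tilt -0.9994 gap 85.3 F [0.6 1.3 0.2] q [11. 24. 95.  2. 59.  9.]
tool x axis deg [1.22 1.63]
red [249 228  22  19 205] z 0.0483 (array([624.6, -13. ]), 46.4, 29.6, 0.1)
yellow [262 241  23  20 222] z 0.0483 (array([624.6,  33.6]), 46.6, 29.2, 2.0)
green [312 288  17  15  98] z 0.0482 (array([624.7, 176.5]), 42.5, 14.1, 3.4)
purple [292 273  22  15 122] z 0.0483 (array([625. , 124.7]), 43.1, 25.6, 0.9)
```

All four cells sit in the slots, with tops at z 0.048. Next are the pliers: turn the jaws to world y and hover over the handles.

>>> {"method": "jog_arm", "body": {
  "increments": [-0.0118, -0.0055, 0, 6.2, 1, -0.0118, -0.0055, 0, 6.2, 1, -0.0118, -0.0055, 0, 6.2, 1, -0.0118, -0.0055, 0, 6.2, 1, -0.0118, -0.0055, 0, 6.2, 1, -0.0118, -0.0055, 0, 6.2, 1, -0.0118, -0.0055, 0, 6.2, 1, -0.0118, -0.0055, 0, 6.2, 1, -0.0118, -0.0055, 0, 6.2, 1, -0.0118, -0.0055, 0, 6.2, 1, -0.0118, -0.0055, 0, 6.2, 1, -0.0118, -0.0055, 0, 6.2, 1, -0.0118, -0.0055, 0, 6.2, 1, -0.0118, -0.0055, 0, 6.2, 1, 0, 0, 0, 0, 1, 0, 0, 0, 0, 1]
}}

```text
clock: 28.55
tool_pos: [0.4354, 0.0861, 0.1366]
tcp_rot: [172.2, 86.7, 173.7]
contact_force: [1.0, 0.2, 0.2]
finger_gap: 0.0852
```

```bash
python3 - <<'E'
from h import *
st();tool(); s=snap('wrist','w4.png'); cells(s); W=cloud(s)
hsv=cv2.cvtColor(s['image'],cv2.COLOR_RGB2HSV).astype(int); H,S=hsv[...,0],hsv[...,1]
for n,m in [('blue',(H>100)&(H<125)&(S>120)&(W[...,2]>.045)&(W[...,2]<.058)),('tab',((H<8)|(H>172))&(S>120)&(W[...,2]>.085)&(W[...,2]<.095))]:
    k,l,t,_=cv2.connectedComponentsWithStats(m.astype(np.uint8))
    for i in range(1,k):
        if t[i,4]>40: print(n,t[i],rect(W[l==i]))
E
```

```text
t 28.55 pos [435.4  86.1 136.6] jaw 91.5 tilt -0.9984 gap 85.2 F [1.  0.2 0.2] q [  5.   7. 120.   1.  56. -87.]
tool x axis deg [-3.24  0.36]
red [258 179  18  86 942] z 0.0504 (array([438.6,  75.2]), 11.4, 57.2, 87.0)
blue [ 241  163   17  169 2466] (array([458.3,  61.7]), 10.1, 118.9, 89.8)
blue [ 297  178   62  161 2436] (array([464.2, 112.8]), 9.1, 117.5, 75.8)
tab [253 283  24  25 450] (array([468.1,  74.3]), 13.0, 13.3, 39.7)
```

View pics/w4.png

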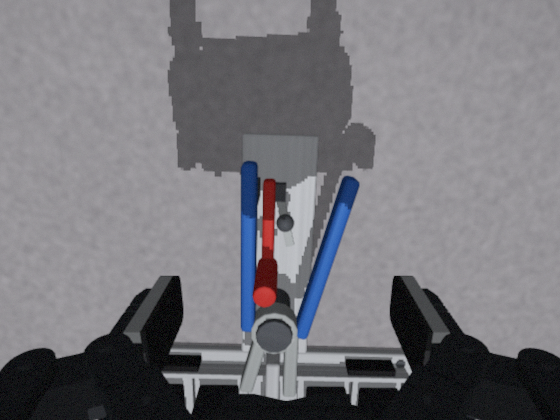

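The wrist view shows the fixed handle vertical at column 249 and the moving handle from (350,180) to (303,335), with the tab at (265,296). The handle midpoint at x = 0.450 is y ≈ 0.089.

>>> {"method": "jog_arm", "body": {
  "increments": [0.008, 0.003, -0.01, -0.7, 1, 0.007, 0, -0.018, -0.7, 1, 0, 0, -0.018, 0, 1, 0, 0, -0.014, 0, 1, 0, 0, 0, 0, 1]
}}

```text
clock: 29.02
tool_pos: [0.4566, 0.0907, 0.0747]
tcp_rot: [169.9, 87.1, 169.4]
contact_force: [-0.3, -0.1, 0.3]
finger_gap: 0.0853
```

```bash
python3 - <<'E'
from h import *
st();tool()
E
```

```text
t 29.02 pos [456.6  90.7  74.7] jaw 89.4 tilt -0.9987 gap 85.3 F [-0.3 -0.1  0.3] q [  5.  15. 119.   1.  48. -85.]
tool x axis deg [-2.84  0.53]
```

>>> {"method": "jog_arm", "body": {
  "increments": [-0.004, -0.001, -0.011, 0, 1, -0.002, -0.001, -0.011, 0, 1, 0, 0, -0.009, 0, 1, 0, 0, 0, 0, 1]
}}

```text
clock: 29.35
tool_pos: [0.4541, 0.0897, 0.043]
tcp_rot: [168.8, 87.3, 167.9]
contact_force: [0.2, -0.3, -0.6]
finger_gap: 0.0853
```

```bash
python3 - <<'E'
from h import *
st();tool()
E
```

```text
t 29.35 pos [454.1  89.7  43. ] jaw 89.1 tilt -0.9989 gap 85.3 F [ 0.2 -0.3 -0.6] q [  5.  19. 120.   1.  44. -85.]
tool x axis deg [-2.68  0.57]
```

>>> {"method": "jog_arm", "body": {
  "increments": [-0.001, 0, -0.001, 0, 0.75, 0, 0, 0, 0, 0.75, 0, -0.001, 0, 0, 0.68, 0, -0.001, 0, 0, 0.64, 0, -0.001, 0, 0, 0.6, 0, -0.001, 0, 0, 0.56, 0, -0.001, 0, 0, 0.52, 0, -0.001, 0, 0, 0.48, 0, 0, 0, 0, 0.48, 0, 0, 0, 0, 0.48],
  "newtons": 60
}}

```text
clock: 30.18
tool_pos: [0.4541, 0.0796, 0.0473]
tcp_rot: [-179.0, 87.2, -179.0]
contact_force: [-0.3, -2.2, 1.5]
finger_gap: 0.0439
```

```bash
python3 - <<'E'
from h import *
st();tool()
E
```

```text
t 30.18 pos [454.1  79.6  47.3] jaw 90.0 tilt -0.9988 gap 43.9 F [-0.3 -2.2  1.5] q [  4.  18. 120.   0.  45. -86.]
tool x axis deg [-2.77 -0.05]
```

>>> {"method": "jog_arm", "body": {
  "increments": [0, 0, 0, 0, 1, 0, 0, 0, 0, 1, 0, 0, 0, 0, 1, 0, 0, 0, 0, 1, 0, 0, 0, 0, 1]
}}

```text
clock: 30.6
tool_pos: [0.4561, 0.0806, 0.0473]
tcp_rot: [177.7, 87.4, 177.2]
contact_force: [0.5, 0.0, -0.4]
finger_gap: 0.0858
```

>>> {"method": "jog_arm", "body": {
  "increments": [0, 0, 0.015, 0, 1, 0, 0, 0.02, 0, 1, 0, 0, 0.02, 0, 1, 0, 0, 0.02, 0, 1, 0, 0, 0.01, 0, 1, 0, 0, 0, 0, 1]
}}

```text
clock: 31.1
tool_pos: [0.4552, 0.0801, 0.135]
tcp_rot: [177.5, 87.3, 176.8]
contact_force: [0.1, 0.2, -0.1]
finger_gap: 0.0855
```

```bash
cat >> h.py <<'E'
def bars(s):
    W=cloud(s)
    hsv=cv2.cvtColor(s['image'],cv2.COLOR_RGB2HSV).astype(int); H,S=hsv[...,0],hsv[...,1]
    for n,m in [('blue',(H>100)&(H<125)&(S>120)&(W[...,2]>.045)&(W[...,2]<.058)),('tab',((H<8)|(H>172))&(S>120)&(W[...,2]>.085)&(W[...,2]<.095))]:
        k,l,t,_=cv2.connectedComponentsWithStats(m.astype(np.uint8))
        for i in range(1,k):
            if t[i,4]>40: print(n,t[i],rect(W[l==i]))
E
python3 - <<'E'
from h import *
s=snap('wrist','w5.png'); bars(s);st();tool(); x=s['image']
E
```

```text
blue [ 248  131   20  177 2602] (array([458.1,  61.5]), 10.2, 118.5, 89.7)
blue [ 308  131   17  177 2589] (array([458.3,  98.8]), 9.4, 118.3, 89.9)
tab [265 252  25  26 484] (array([468.7,  74.5]), 13.3, 13.3, 39.7)
t 31.15 pos [454.9  80.1 134.2] jaw 89.2 tilt -0.9989 gap 85.6 F [1.1 0.6 0.6] q [  4.   9. 118.   0.  56. -85.]
tool x axis deg [-2.72  0.15]
```

View pics/w5.png

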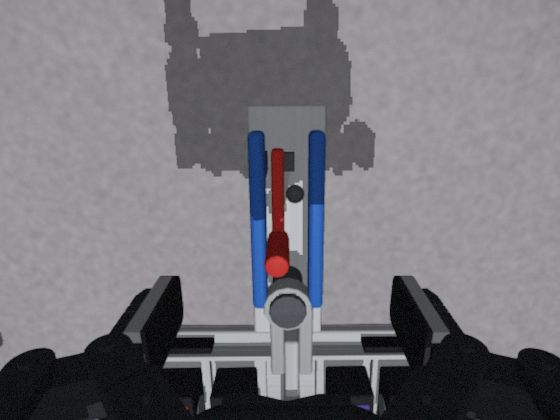

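The blue handles are now parallel (columns 257 and 317, moving-handle angle 14.2° → 0°, or about 0.248 rad), so the pliers are locked. On to the shutter.

>>> {"method": "jog_arm", "body": {
  "increments": [-0.002, -0.0183, 0.002, -6.8, 1, -0.002, -0.0183, 0.002, -6.8, 1, -0.002, -0.0183, 0.002, -6.8, 1, -0.002, -0.0183, 0.002, -6.8, 1, -0.002, -0.0183, 0.002, -6.8, 1, -0.002, -0.0183, 0.002, -6.8, 1, -0.002, -0.0183, 0.002, -6.8, 1, -0.002, -0.0183, 0.002, -6.8, 1, 0, -0.0183, 0.002, -6.8, 1, 0, -0.0183, 0.002, -6.8, 1, 0, -0.0183, 0.002, -6.8, 1, 0, -0.0183, 0.002, -6.8, 1, 0, -0.0183, 0.002, -6.8, 1, 0, -0.0183, 0.002, -6.8, 1, 0, -0.0183, 0, -6.8, 1, 0, 0, 0, 0, 1, 0, 0, 0, 0, 1]
}}

```text
clock: 32.57
tool_pos: [0.4236, -0.2027, 0.1413]
tcp_rot: [-163.1, 85.9, 89.0]
contact_force: [0.5, -0.4, 0.5]
finger_gap: 0.0854
```

```bash
python3 - <<'E'
from h import *
s=snap('scene','s7.png');st();tool();cells(s); bars(s)
s=snap('wrist','w6.png'); W=cloud(s); z=W[...,2]; hsv=cv2.cvtColor(s['image'],cv2.COLOR_RGB2HSV).astype(int); H,S=hsv[...,0],hsv[...,1]
for n,m in [('green',(H>40)&(H<90)&(S>80)&(z>.009)&(z<.02)&(W[...,1]<-.1)),('grip',(z>.049)&(z<.058)&(W[...,1]<-.1)),('track',(z>.010)&(z<.018)&(W[...,1]<-.1))]:
    k,l,t,_=cv2.connectedComponentsWithStats(m.astype(np.uint8))
    for i in range(1,k):
        if t[i,4]>60: print(n,t[i],rect(W[l==i]))
E
```

```text
t 32.62 pos [ 423.5 -202.4  141.2] jaw -17.8 tilt -0.9975 gap 85.6 F [ 0.3 -0.9  0.2] q [-33.   9. 117.   4.  56. -18.]
tool x axis deg [0.05 4.03]
red [340 208  15  15  68] z 0.0495 (array([432.7,  72.7]), 15.6, 56.6, 88.6)
red [249 230  23  18 205] z 0.0486 (array([625.2, -10.8]), 46.5, 28.2, 1.0)
yellow [263 242  23  20 228] z 0.0479 (array([625.3,  36.4]), 29.5, 46.3, 89.7)
green [307 284  23  21 227] z 0.0483 (array([626.4, 173.5]), 25.6, 44.0, 89.8)
purple [293 270  22  20 209] z 0.0483 (array([625.4, 128.3]), 25.7, 43.7, 89.3)
blue [341 202  13  12  58] (array([421. ,  63.2]), 9.5, 40.0, 86.4)
blue [329 212  37  32 202] (array([458.3, 100.2]), 119.3, 10.5, 0.3)
blue [317 216  18  15  80] (array([489.3,  62. ]), 9.5, 55.7, 88.5)
green [416 185  18  31 266] (array([ 523.8, -229. ]), 5.9, 24.6, 6.9)
grip [ 295  197   40   46 1193] (array([ 441.7, -206.5]), 19.9, 27.7, 7.3)
track [  272    97   234   143 11455] (array([ 502.8, -211.4]), 170.3, 65.4, 7.5)
track [158 238 104  78 451] (array([ 358.1, -234.8]), 43.2, 91.6, 45.3)
```

View pics/w6.png

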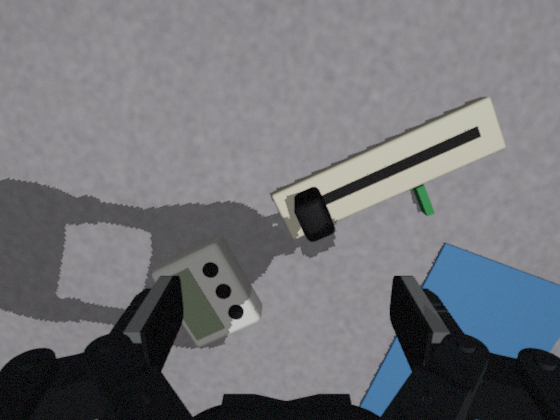

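The wrist view shows the grip at (315,214) in its home position, the mark at (425,200), and the timer at (205,295). The track yaw is 7.1° and the mark lies 78.6 mm along it. Scene-camera checks show the cells still seated and the pliers locked.

>>> {"method": "jog_arm", "body": {
  "increments": [0.004, -0.001, -0.01, 6.1, 1, 0.004, -0.001, -0.012, 6.1, 1, 0.004, -0.001, -0.012, 6.1, 1, 0.004, -0.001, -0.012, 6.1, 1, 0.002, 0, -0.01, 0, 1, 0, 0, 0, 0, 1]
}}

```text
clock: 33.17
tool_pos: [0.442, -0.1994, 0.082]
tcp_rot: [-163.4, 85.7, 115.0]
contact_force: [-0.6, 0.2, 0.2]
finger_gap: 0.085
```

```bash
python3 - <<'E'
from h import *
st();tool()
E
```

```text
t 33.17 pos [ 442.  -199.4   82. ] jaw 8.5 tilt -0.9972 gap 85.0 F [-0.6  0.2  0.2] q [-31.  17. 116.   3.  51. -41.]
tool x axis deg [-1.81  3.87]
```

>>> {"method": "jog_arm", "body": {
  "increments": [0, -0.004, -0.01, -1, 1, 0, -0.003, -0.012, 0, 1, 0, 0, -0.012, 0, 1, 0, 0, -0.004, 0, 1, 0, 0, 0, 0, 1]
}}

```text
clock: 33.58
tool_pos: [0.4416, -0.2055, 0.0409]
tcp_rot: [-163.2, 85.7, 113.8]
contact_force: [-0.5, -0.3, -0.4]
finger_gap: 0.0856
```

```bash
python3 - <<'E'
from h import *
st();tool()
E
```

```text
t 33.58 pos [ 441.6 -205.5   40.9] jaw 7.1 tilt -0.9972 gap 85.6 F [-0.5 -0.3 -0.4] q [-32.  21. 116.   3.  46. -41.]
tool x axis deg [-1.73  3.92]
```

>>> {"method": "jog_arm", "body": {
  "increments": [0, 0, 0, 0, 0, 0, 0, 0, 0, 0, 0, 0, 0, 0, 0, 0, 0, 0, 0, 0, 0, 0, 0, 0, 0, 0, 0, 0, 0, 0, 0, 0, 0, 0, 0, 0, 0, 0, 0, 0, 0, 0, 0, 0, 0],
  "newtons": 30
}}

```text
clock: 34.33
tool_pos: [0.442, -0.2064, 0.0422]
tcp_rot: [-164.5, 85.8, 112.5]
contact_force: [-1.5, 0.3, -0.9]
finger_gap: 0.019
```

```bash
python3 - <<'E'
from h import *
st();tool()
E
```

```text
t 34.33 pos [ 442.  -206.4   42.2] jaw 7.0 tilt -0.9974 gap 19.0 F [-1.5  0.3 -0.9] q [-32.  21. 116.   3.  46. -41.]
tool x axis deg [-1.59  3.83]
```

>>> {"method": "jog_arm", "body": {
  "increments": [0.009, 0.0011, 0, 0, 0, 0.009, 0.0011, 0, 0, 0, 0.009, 0.0011, 0, 0, 0, 0.009, 0.0011, 0, 0, 0, 0.009, 0.0011, 0, 0, 0, 0.009, 0.0011, 0, 0, 0, 0.009, 0.0011, 0, 0, 0, 0.006, 0.0008, 0, 0, 0, 0, 0, 0, 0, 0, 0, 0, 0, 0, 0]
}}

```text
clock: 35.17
tool_pos: [0.5194, -0.1965, 0.0422]
tcp_rot: [-163.6, 85.8, 113.6]
contact_force: [-1.9, -1.1, 1.4]
finger_gap: 0.0195
```

```bash
python3 - <<'E'
from h import *
st();tool()
E
```

```text
t 35.17 pos [ 519.4 -196.5   42.2] jaw 7.2 tilt -0.9973 gap 19.5 F [-1.9 -1.1  1.4] q [-27.  27. 107.   4.  49. -36.]
tool x axis deg [-1.67  3.83]
```

>>> {"method": "jog_arm", "body": {
  "increments": [0, 0, 0, 0, 1, 0, 0, 0, 0, 1, 0, 0, 0, 0, 1, 0, 0, 0, 0, 1, 0, 0, 0, 0, 1, 0, 0, 0, 0, 1, 0, 0, 0, 0, 1, 0, 0, 0, 0, 1]
}}

```text
clock: 35.83
tool_pos: [0.5194, -0.1967, 0.0428]
tcp_rot: [-165.1, 85.9, 111.9]
contact_force: [-0.1, 0.1, 0.3]
finger_gap: 0.0853
```

```bash
python3 - <<'E'
from h import *
st();tool()
for c in ['wrist','side','scene']:
    s=snap(c,c+'8.png'); W=cloud(s); z=W[...,2]; V=s['image'].max(-1)
    m=(z>.048)&(z<.058)&(np.hypot(W[...,0]-.52,W[...,1]+.197)<.025)&(V<70)
    print(c,m.sum(),rect(W[m]) if m.sum()>5 else '')
E
```

```text
t 35.83 pos [ 519.4 -196.7   42.8] jaw 7.0 tilt -0.9974 gap 85.3 F [-0.1  0.1  0.3] q [-27.  27. 107.   4.  49. -36.]
tool x axis deg [-1.54  3.84]
wrist 3106 (array([ 520.9, -195.3]), 19.6, 27.4, 7.7)
side 89 (array([ 517.3, -197.2]), 17.6, 25.9, 10.3)
scene 74 (array([ 521.3, -193.9]), 20.5, 26.8, 3.5)
```

The grip is within about 1.5 mm of the mark in both the wrist and scene views. I'm waiting about 5 s with it released.

>>> {"method": "jog_arm", "body": {
  "increments": [0, 0, 0, 0, 1, 0, 0, 0, 0, 1, 0, 0, 0, 0, 1, 0, 0, 0, 0, 1, 0, 0, 0, 0, 1, 0, 0, 0, 0, 1, 0, 0, 0, 0, 1, 0, 0, 0, 0, 1, 0, 0, 0, 0, 1, 0, 0, 0, 0, 1, 0, 0, 0, 0, 1, 0, 0, 0, 0, 1, 0, 0, 0, 0, 1, 0, 0, 0, 0, 1, 0, 0, 0, 0, 1, 0, 0, 0, 0, 1, 0, 0, 0, 0, 1, 0, 0, 0, 0, 1, 0, 0, 0, 0, 1, 0, 0, 0, 0, 1]
}}

```text
clock: 37.65
tool_pos: [0.5195, -0.1966, 0.0427]
tcp_rot: [-165.0, 85.8, 112.0]
contact_force: [1.3, 0.6, 0.5]
finger_gap: 0.0854
```

>>> {"method": "jog_arm", "body": {
  "increments": [0, 0, 0, 0, 1, 0, 0, 0, 0, 1, 0, 0, 0, 0, 1, 0, 0, 0, 0, 1, 0, 0, 0, 0, 1, 0, 0, 0, 0, 1, 0, 0, 0, 0, 1, 0, 0, 0, 0, 1, 0, 0, 0, 0, 1, 0, 0, 0, 0, 1, 0, 0, 0, 0, 1, 0, 0, 0, 0, 1, 0, 0, 0, 0, 1, 0, 0, 0, 0, 1, 0, 0, 0, 0, 1, 0, 0, 0, 0, 1, 0, 0, 0, 0, 1, 0, 0, 0, 0, 1, 0, 0, 0, 0, 1, 0, 0, 0, 0, 1]
}}

```text
clock: 39.32
tool_pos: [0.5195, -0.1966, 0.0427]
tcp_rot: [-165.0, 85.8, 112.0]
contact_force: [-0.7, -0.4, -0.1]
finger_gap: 0.0856
```

>>> {"method": "jog_arm", "body": {
  "increments": [0, 0, 0, 0, 1, 0, 0, 0, 0, 1, 0, 0, 0, 0, 1, 0, 0, 0, 0, 1, 0, 0, 0, 0, 1, 0, 0, 0, 0, 1, 0, 0, 0, 0, 1, 0, 0, 0, 0, 1, 0, 0, 0, 0, 1, 0, 0, 0, 0, 1, 0, 0, 0, 0, 1, 0, 0, 0, 0, 1, 0, 0, 0, 0, 1, 0, 0, 0, 0, 1, 0, 0, 0, 0, 1, 0, 0, 0, 0, 1, 0, 0, 0, 0, 1, 0, 0, 0, 0, 1, 0, 0, 0, 0, 1, 0, 0, 0, 0, 1]
}}

```text
clock: 40.98
tool_pos: [0.5195, -0.1966, 0.0427]
tcp_rot: [-165.0, 85.9, 112.0]
contact_force: [-0.0, 1.0, -0.5]
finger_gap: 0.0853
```

```bash
python3 - <<'E'
from h import *
st();tool()
s=snap('scene','s9.png');cells(s);bars(s)
E
```

```text
t 40.98 pos [ 519.5 -196.6   42.7] jaw 7.0 tilt -0.9974 gap 85.3 F [-0.   1.  -0.5] q [-27.  27. 107.   4.  49. -36.]
tool x axis deg [-1.55  3.84]
red [335 208  20  18  72] z 0.0492 (array([439.9,  72.5]), 65.9, 15.4, 0.5)
red [249 230  23  18 208] z 0.0484 (array([624.7, -10.5]), 45.6, 28.4, 1.0)
yellow [263 242  23  20 223] z 0.0484 (array([626.2,  36.4]), 45.4, 29.7, 2.0)
green [307 284  23  21 227] z 0.0488 (array([626.6, 173.8]), 43.7, 25.7, 0.7)
purple [293 270  22  20 208] z 0.0484 (array([625.4, 128.3]), 43.8, 25.6, 0.2)
blue [341 202  13  12  60] (array([420.8,  62.8]), 9.6, 38.3, 88.8)
blue [329 212  37  31 200] (array([459.4,  99.9]), 10.4, 120.0, 89.8)
blue [317 216  18  15  82] (array([488.4,  62.1]), 57.4, 9.6, 0.6)
```

>>> {"method": "jog_arm", "body": {
  "increments": [0, 0, 0, 0, 0, 0, 0, 0, 0, 0, 0, 0, 0, 0, 0, 0, 0, 0, 0, 0, 0, 0, 0, 0, 0, 0, 0, 0, 0, 0, 0, 0, 0, 0, 0, 0, 0, 0, 0, 0, -0.009, -0.0011, 0, 0, 0, -0.009, -0.0011, 0, 0, 0, -0.009, -0.0011, 0, 0, 0, -0.009, -0.0011, 0, 0, 0, -0.009, -0.0011, 0, 0, 0, -0.009, -0.0011, 0, 0, 0, -0.009, -0.0011, 0, 0, 0, -0.009, -0.0011, 0, 0, 0, -0.006, -0.0008, 0, 0, 0, 0, 0, 0, 0, 0]
}}

```text
clock: 42.53
tool_pos: [0.4396, -0.2068, 0.0429]
tcp_rot: [-179.4, 86.2, 97.2]
contact_force: [4.1, 0.6, -5.4]
finger_gap: 0.0193
```

```bash
python3 - <<'E'
from h import *
st();tool()
E
```

```text
t 42.53 pos [ 439.6 -206.8   42.9] jaw 6.7 tilt -0.9978 gap 19.3 F [ 4.1  0.6 -5.4] q [-32.  20. 117.   4.  45. -42.]
tool x axis deg [-0.48  3.75]
```

>>> {"method": "jog_arm", "body": {
  "increments": [0, 0, 0, 0, 1, 0, 0, 0, 0, 1, 0, 0, 0, 0, 1, 0, 0, 0, 0, 1, 0, 0, 0, 0, 1, 0, 0, 0.02, 0, 1, 0, 0, 0.025, 0, 1, 0, 0, 0.025, 0, 1, 0, 0, 0.02, 0, 1, 0, 0, 0, 0, 1]
}}

```text
clock: 43.37
tool_pos: [0.4314, -0.2048, 0.1341]
tcp_rot: [-169.0, 85.7, 107.6]
contact_force: [0.9, 0.0, -0.2]
finger_gap: 0.0854
```

```bash
python3 - <<'E'
from h import *
st();tool()
for c in ['wrist','scene','side']:
    s=snap(c,c+'9.png'); W=cloud(s); z=W[...,2]; V=s['image'].max(-1)
    m=(z>.048)&(z<.058)&(np.hypot(W[...,0]-.44,W[...,1]+.207)<.03)&(V<70)
    print(c,m.sum(),rect(W[m]) if m.sum()>5 else '')
E
```

```text
t 43.37 pos [ 431.4 -204.8  134.1] jaw 6.7 tilt -0.9971 gap 85.4 F [ 0.9  0.  -0.2] q [-32.  11. 116.   3.  57. -41.]
tool x axis deg [-1.31  4.12]
wrist 1218 (array([ 441.5, -205.6]), 19.4, 26.6, 6.8)
scene 70 (array([ 442., -204.]), 20.1, 28.8, 7.2)
side 99 (array([ 438.5, -207. ]), 18.7, 26.7, 9.8)
```

The shutter is home in all three cameras. Next is the release lever, pushed with closed fingers.

>>> {"method": "jog_arm", "body": {
  "increments": [0.003, 0.02, 0, -0.6, 0, 0.003, 0.02, 0, -0.6, 0, 0.003, 0.02, 0, -0.6, 0, 0.003, 0.02, 0, -0.6, 0, 0.003, 0.02, 0, -0.6, 0, 0.003, 0.02, 0, -0.6, 0, 0.003, 0.02, 0, -0.6, 0, 0.003, 0.02, 0, -0.6, 0, 0.003, 0.02, 0, -0.6, 0, 0.003, 0.02, 0, -0.6, 0, 0.003, 0.02, 0, -0.6, 0, 0, 0, 0, 0, 0, 0, 0, 0, 0, 0]
}}

```text
clock: 44.6
tool_pos: [0.4439, 0.0297, 0.1082]
tcp_rot: [-144.8, 83.7, 124.7]
contact_force: [-1.1, -0.6, 0.5]
finger_gap: -0.0004
```

```bash
python3 - <<'E'
from h import *
st();tool()
E
```

```text
t 44.6 pos [443.9  29.7 108.2] jaw -0.4 tilt -0.9941 gap -0.4 F [-1.1 -0.6  0.5] q [ -5.  10. 121.   6.  53.  -8.]
tool x axis deg [-3.55  5.13]
```

>>> {"method": "jog_arm", "body": {
  "increments": [0.005, 0.001, -0.007, 0, 0, 0.005, 0.001, -0.007, 0, 0, 0.005, 0.001, -0.007, 0, 0, 0.005, 0.001, -0.007, 0, 0, 0, 0, -0.006, 0, 0, 0, 0, 0, 0, 0]
}}

```text
clock: 45.1
tool_pos: [0.4637, 0.0309, 0.0673]
tcp_rot: [-142.1, 83.6, 127.2]
contact_force: [0.0, -0.3, -0.5]
finger_gap: -0.0001
```

```bash
python3 - <<'E'
from h import *
st();tool(); bars(snap('wrist','w10.png')); bars(snap('scene','s10.png'))
E
```

```text
t 45.1 pos [463.7  30.9  67.3] jaw -0.6 tilt -0.9938 gap -0.1 F [ 0.  -0.3 -0.5] q [ -5.  17. 119.   6.  49.  -8.]
tool x axis deg [-3.86  5.09]
blue [ 136  108  281   25 6341] (array([459.3,  99. ]), 9.6, 118.5, 89.9)
blue [ 144  192  143   26 2936] (array([432.2,  61.7]), 9.7, 64.8, 89.6)
blue [ 295  194  115   25 2212] (array([493.5,  61.3]), 9.6, 49.7, 89.9)
tab [ 272  175   40   42 1251] (array([469. ,  74.4]), 13.1, 13.0, 73.0)
blue [341 202  14  13  70] (array([420.8,  62.9]), 43.6, 10.9, 1.5)
blue [329 212  37  32 207] (array([460.7, 100.5]), 10.5, 117.2, 89.6)
blue [317 215  18  16  90] (array([488.3,  62.3]), 54.3, 11.5, 3.6)
```

>>> {"method": "jog_arm", "body": {
  "increments": [0, 0.004, 0.002, 0, 0, 0, 0.004, 0.001, 0, 0, 0, 0.004, 0, 0, 0, 0, 0.004, 0, 0, 0, 0, 0.004, 0, 0, 0, 0, 0.004, 0, 0, 0, 0, 0.004, 0, 0, 0, 0, 0.004, 0, 0, 0, 0, 0.004, 0, 0, 0, 0, 0.004, 0, 0, 0]
}}

```text
clock: 46.03
tool_pos: [0.4651, 0.0717, 0.0737]
tcp_rot: [-142.4, 84.1, 127.1]
contact_force: [-0.8, -5.2, 1.5]
finger_gap: 0.0002
```

```bash
python3 - <<'E'
from h import *
st();tool()
E
```

```text
t 46.03 pos [465.1  71.7  73.7] jaw -0.4 tilt -0.9947 gap 0.2 F [-0.8 -5.2  1.5] q [  0.  16. 118.   6.  49.  -3.]
tool x axis deg [-3.54  4.68]
```

>>> {"method": "jog_arm", "body": {
  "increments": [0, 0.004, -0.002, 0, 0, 0, 0.004, -0.001, 0, 0, 0, 0.004, 0, 0, 0, 0, 0.004, 0, 0, 0, 0, 0.003, 0, 0, 0]
}}

```text
clock: 46.45
tool_pos: [0.4625, 0.0915, 0.07]
tcp_rot: [-138.9, 84.0, 130.7]
contact_force: [-0.9, -3.4, 0.3]
finger_gap: -0.0
```

```bash
python3 - <<'E'
from h import *
st();tool(); bars(snap('scene','s11.png'))
E
```

```text
t 46.45 pos [462.5  91.5  70. ] jaw -0.2 tilt -0.9945 gap -0.0 F [-0.9 -3.4  0.3] q [  3.  17. 118.   6.  49.  -1.]
tool x axis deg [-3.9   4.54]
blue [317 219  17  12  73] (array([493.4,  62.4]), 45.9, 10.0, 0.4)
blue [328 221  45  24 223] (array([464.7, 114.4]), 11.8, 120.8, 75.7)
```

The handle is back at 14.3°, so the pliers have sprung open. I'm backing off the tab.

>>> {"method": "jog_arm", "body": {
  "increments": [0, -0.005, 0, 0, 0, 0, -0.007, 0, 0, 0, 0, -0.007, 0, 0, 0, 0, -0.007, 0, 0, 0, 0, -0.007, 0, 0, 0, 0, -0.007, 0, 0, 0, 0, -0.005, 0.005, 0, 0, 0, 0, 0.015, 0, 0, 0, 0, 0.015, 0, 0, 0, 0, 0.015, 0, 0, 0, 0, 0.015, 0, 0, 0, 0, 0.015, 0, 0, 0, 0, 0.01, 0, 0, 0, 0, 0, 0, 0]
}}

```text
clock: 47.67
tool_pos: [0.4631, 0.0407, 0.1652]
tcp_rot: [-142.3, 83.8, 126.7]
contact_force: [0.4, -0.3, -0.4]
finger_gap: 0.0001
```

>>> {"method": "jog_arm", "body": {
  "increments": [0.007, 0.002, 0, 4.5, 1, 0.007, 0.002, 0, 4.5, 1, 0.007, 0.002, 0, 4.5, 1, 0.007, 0.002, 0, 4.5, 1, 0.007, 0.002, 0, 4.5, 1, 0.007, 0.002, 0, 4.5, 1, 0.007, 0.002, 0, 4.5, 1, 0.007, 0.002, 0, 4.5, 1, 0.007, 0.002, 0, 4.5, 1, 0.007, 0.002, 0, 4.5, 1, 0.007, 0.002, 0, 4.5, 1, 0.007, 0.002, 0, 4.5, 1, 0.007, 0.002, 0, 4.5, 1, 0.007, 0.002, 0, 4.5, 1, 0.007, 0.002, 0, 4.5, 1, 0.007, 0.002, 0, 4.5, 1, 0.007, 0.002, 0, 4.5, 1, 0.007, 0.002, 0, 4.5, 1, 0.007, 0.002, 0, 4.5, 1, 0, 0, 0, 0, 1]
}}

```text
clock: 49.33
tool_pos: [0.5917, 0.0766, 0.1489]
tcp_rot: [-144.4, 82.4, -145.8]
contact_force: [0.1, -0.6, -0.9]
finger_gap: 0.0852
```

```bash
python3 - <<'E'
from h import *
st();tool(); s=snap('scene','s12.png'); bars(s); cells(s)
for c in ['wrist','scene']:
    s=snap(c,c+'12.png'); W=cloud(s); z=W[...,2]
    m=(z>.090)&(z<.098)&(abs(W[...,0]-.622)<.05)&(abs(W[...,1]-.08)<.03)
    print(c,m.sum(),rect(W[m]) if m.sum()>5 else '')
E
```

```text
t 49.33 pos [591.7  76.6 148.9] jaw 88.8 tilt -0.9912 gap 85.2 F [ 0.1 -0.6 -0.9] q [  5.  24.  96.  -4.  66. -82.]
tool x axis deg [-6.26 -4.25]
blue [341 202  13  13  67] (array([421. ,  63.1]), 10.4, 40.2, 88.4)
blue [328 221  45  24 224] (array([466.3, 113.9]), 11.3, 118.7, 75.8)
red [340 208  15  14  67] z 0.0494 (array([433.6,  72.8]), 55.1, 14.1, 1.0)
red [249 230  23  18 207] z 0.0483 (array([624.9, -11.4]), 44.5, 30.2, 0.3)
yellow [263 242  23  20 224] z 0.0483 (array([625.6,  36.3]), 29.2, 45.8, 88.5)
green [307 284  23  21 231] z 0.0484 (array([626.3, 172.9]), 27.3, 44.7, 89.2)
purple [293 270  22  20 211] z 0.0486 (array([626.7, 128.5]), 42.7, 25.6, 1.0)
wrist 2197 (array([623.2,  81.8]), 11.8, 70.0, 89.7)
scene 166 (array([623.2,  83. ]), 13.0, 69.7, 90.0)
```

The cells are still seated and the plate centre is at (0.6232, 0.0818). I'm approaching the handle plate.

>>> {"method": "jog_arm", "body": {
  "increments": [0.006, 0.001, 0, 0.3, 1, 0.006, 0.001, 0, 0.3, 1, 0.006, 0.001, -0.004, 0, 1, 0.006, 0.001, -0.006, 0, 1, 0.006, 0.001, -0.008, 0, 1, 0, 0, -0.01, 0, 1, 0, 0, -0.01, 0, 1, 0, 0, -0.005, 0, 1, 0, 0, 0, 0, 1]
}}

```text
clock: 50.23
tool_pos: [0.6221, 0.0803, 0.1001]
tcp_rot: [-145.0, 82.2, -146.3]
contact_force: [-1.1, -0.1, 0.3]
finger_gap: 0.0855
```

```bash
python3 - <<'E'
from h import *
st();tool()
E
```

```text
t 50.23 pos [622.1  80.3 100.1] jaw 89.0 tilt -0.9908 gap 85.5 F [-1.1 -0.1  0.3] q [  5.  31.  93.  -4.  63. -81.]
tool x axis deg [-6.45 -4.3 ]
```

>>> {"method": "jog_arm", "body": {
  "increments": [0.001, 0.001, -0.007, 0.5, 1, 0, 0, -0.008, 0, 1, 0, 0, -0.007, 0, 1, 0, 0, -0.004, 0, 1, 0, 0, 0, 0, 1, 0, 0, 0, 0, 0.6, 0, 0, 0, 0, 0.4, 0, 0, 0, 0, 0.3, 0, 0, 0, 0, 0, 0, 0, 0, 0, 0, 0, 0, 0, 0, 0, 0, 0, 0, 0, 0, 0, 0, 0, 0, 0, 0, 0, 0, 0, 0],
  "newtons": 40
}}

```text
clock: 51.4
tool_pos: [0.6226, 0.0817, 0.0719]
tcp_rot: [-145.9, 82.3, -146.7]
contact_force: [0.2, -2.3, 0.0]
finger_gap: 0.0126
```

```bash
python3 - <<'E'
from h import *
st();tool()
E
```

```text
t 51.4 pos [622.6  81.7  71.9] jaw 89.5 tilt -0.9909 gap 12.6 F [ 0.2 -2.3  0. ] q [  5.  33.  93.  -4.  61. -82.]
tool x axis deg [-6.44 -4.23]
```

>>> {"method": "jog_arm", "body": {
  "increments": [0, 0, 0, 0, 0, 0, 0, 0, 0, 0, 0, 0, 0, 0, 0, 0, 0, 0, 0, 0, 0, 0, 0, 0, 0, 0, 0, 0, 0, 0, 0, 0, 0, 0, 0, 0, 0, 0, 0, 0],
  "newtons": 110
}}

```text
clock: 52.07
tool_pos: [0.6231, 0.0823, 0.0737]
tcp_rot: [-147.9, 82.4, -148.6]
contact_force: [-0.8, -2.7, 0.5]
finger_gap: 0.0109
```

```bash
python3 - <<'E'
from h import *
st();tool()
s=snap('scene','s13.png'); cells(s)
E
```

```text
t 52.07 pos [623.1  82.3  73.7] jaw 89.4 tilt -0.9913 gap 10.9 F [-0.8 -2.7  0.5] q [  5.  33.  93.  -4.  61. -82.]
tool x axis deg [-6.43 -3.92]
red [251 230  19  17  89] z 0.0511 (array([626.6, -10.8]), 42.3, 28.0, 0.7)
yellow [263 245  18  16 110] z 0.0503 (array([631.5,  36. ]), 36.5, 27.8, 5.1)
green [307 284  23  21 228] z 0.0486 (array([626.8, 173.7]), 43.8, 25.6, 1.5)
purple [293 276  15  14 113] z 0.0493 (array([635.3, 128.9]), 25.0, 25.1, 90.0)
```

>>> {"method": "jog_arm", "body": {
  "increments": [0, 0, 0.004, 0, 0, 0, 0, 0.006, 0, 0, 0, 0, 0.006, 0, 0, 0, 0, 0.007, 0, 0, 0, 0, 0.007, 0, 0, 0, 0, 0.007, 0, 0, 0, 0, 0.007, 0, 0, 0, 0, 0.007, 0, 0, 0, 0, 0.007, 0, 0, 0, 0, 0.007, 0, 0, 0, 0, 0.007, 0, 0, 0, 0, 0.007, 0, 0, 0, 0, 0, 0, 0]
}}

```text
clock: 53.2
tool_pos: [0.6169, 0.0816, 0.1531]
tcp_rot: [-147.9, 81.7, -148.7]
contact_force: [0.8, 0.5, -7.0]
finger_gap: 0.01
```

```bash
python3 - <<'E'
from h import *
st();tool()
s=snap('scene','s14.png')
cv2.imwrite('pics/c14.png',cv2.resize(s['image'][170:350,200:440,::-1],(800,600)))
E
```

```text
t 53.2 pos [616.9  81.6 153.1] jaw 89.5 tilt -0.9896 gap 10.0 F [ 0.8  0.5 -7. ] q [  5.  27.  92.  -4.  69. -82.]
tool x axis deg [-7.04 -4.28]
```

View pics/c14.png

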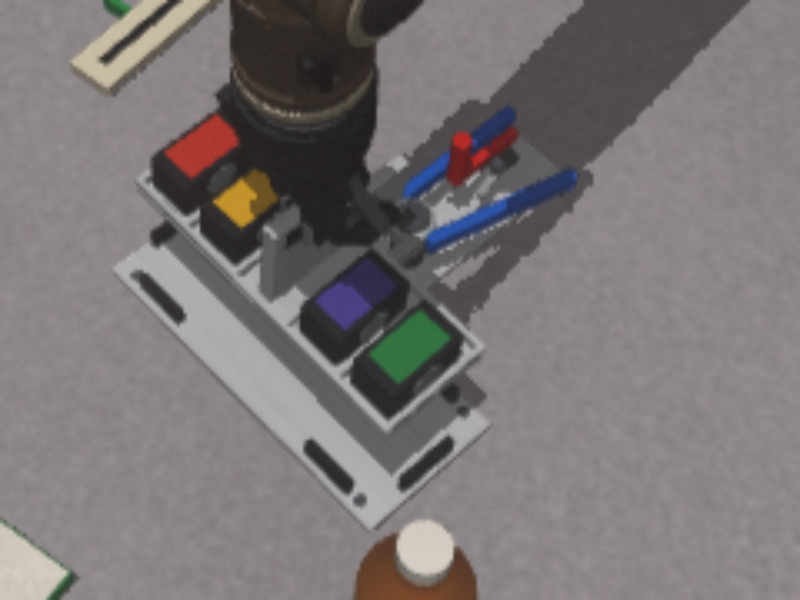

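The crop shows the carrier clear of the nest with all four cells in their slots. It is tilted about 4° at the gripper, and the bottle is untouched. I'm carrying it slowly to the mat.

>>> {"method": "jog_arm", "body": {
  "increments": [0, -0.005, 0, 0, 0, 0, -0.009, 0, -1, 0, 0, -0.0115, 0, -1, 0, 0, -0.0115, 0, -1, 0, 0, -0.0115, 0, -1, 0, 0, -0.0115, 0, -1, 0, 0, -0.0115, 0, -1, 0, 0, -0.0115, 0, -1, 0, 0, -0.0115, 0, -1, 0, 0, -0.0115, 0, -1, 0, 0, -0.0115, 0, -1, 0, 0, -0.0115, 0, -1, 0, 0, -0.0115, 0, -1, 0, 0, -0.0115, 0, -1, 0, 0, -0.0115, 0, -1, 0, 0, -0.0115, 0, -1, 0, 0, -0.0115, 0, -1, 0, 0, -0.0115, 0, -1, 0, 0, -0.0115, 0, -1, 0, 0, -0.0115, 0, -1, 0]
}}

```text
clock: 54.92
tool_pos: [0.6138, -0.1638, 0.1497]
tcp_rot: [-148.6, 81.4, -170.4]
contact_force: [-0.7, 0.3, -7.3]
finger_gap: 0.01
```

```bash
python3 - <<'E'
from h import *
st();tool()
E
```

```text
t 54.92 pos [ 613.8 -163.8  149.7] jaw 68.5 tilt -0.9889 gap 10.0 F [-0.7  0.3 -7.3] q [-17.  29.  90.  -4.  69. -84.]
tool x axis deg [-8.41 -1.42]
```

>>> {"method": "jog_arm", "body": {
  "increments": [-0.005, -0.0118, 0, -0.8, 0, -0.005, -0.0118, 0, -0.8, 0, -0.005, -0.0118, 0, -0.8, 0, -0.005, -0.0118, 0, -0.8, 0, -0.005, -0.0118, 0, -0.8, 0, -0.005, -0.0118, 0, -0.8, 0, -0.005, -0.0118, 0, -0.8, 0, -0.005, -0.0118, 0, -0.8, 0, -0.005, -0.0118, 0, -0.8, 0, -0.005, -0.0118, 0, -0.8, 0, -0.005, -0.0118, 0, -0.8, 0, -0.005, -0.0118, 0, -0.8, 0, -0.005, -0.0118, 0, -0.8, 0, -0.005, -0.0118, 0, -0.8, 0, -0.005, -0.0118, 0, -0.8, 0, -0.005, -0.0118, 0, -0.8, 0, -0.005, -0.0118, 0, -0.8, 0, -0.005, -0.0118, 0, -0.8, 0, -0.005, -0.0118, 0, -0.8, 0, 0, 0, 0, 0, 0]
}}

```text
clock: 56.58
tool_pos: [0.5062, -0.4161, 0.1495]
tcp_rot: [-147.7, 81.4, 173.5]
contact_force: [-0.2, -0.2, -7.1]
finger_gap: 0.0103
```

```bash
python3 - <<'E'
from h import *
st();tool()
s=snap('scene','s15.png'); cells(s)
W=cloud(s); H=cv2.cvtColor(s['image'],cv2.COLOR_RGB2HSV)
s0=np.load('pics/wrist9.png.npz')
cv2.imwrite('pics/c15.png',cv2.resize(s['image'][60:240,120:360,::-1],(800,600)))
E
```

```text
t 56.58 pos [ 506.2 -416.1  149.5] jaw 51.4 tilt -0.9888 gap 10.3 F [-0.2 -0.2 -7.1] q [-41.  30.  87.  -5.  70. -90.]
tool x axis deg [-8.51  0.98]
red [340 208  15  15  67] z 0.0489 (array([432.8,  72.2]), 14.7, 55.4, 88.9)
```

View pics/c15.png

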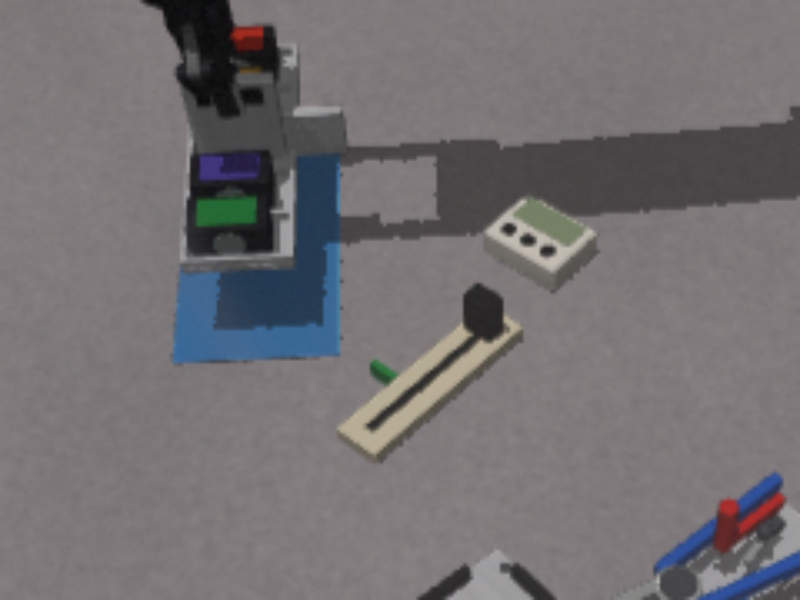

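The carrier is held over the mat and aligned with it, and the cells, timer and shutter look fine. I'm lowering it now.

>>> {"method": "jog_arm", "body": {
  "increments": [0, 0.003, -0.006, 0, 0, 0, 0.003, -0.009, 0, 0, 0, 0, -0.009, 0, 0, 0, 0, -0.009, 0, 0, 0, 0, -0.009, 0, 0, 0, 0, -0.009, 0, 0, 0, 0, -0.007, 0, 0, 0, 0, 0, 0, 0]
}}

```text
clock: 57.3
tool_pos: [0.5071, -0.4036, 0.0832]
tcp_rot: [-150.3, 81.3, 170.9]
contact_force: [-0.8, -0.4, -7.9]
finger_gap: 0.0103
```

```bash
python3 - <<'E'
from h import *
st();tool()
E
```

```text
t 57.3 pos [ 507.1 -403.6   83.2] jaw 51.6 tilt -0.9884 gap 10.3 F [-0.8 -0.4 -7.9] q [-40.  34.  90.  -5.  64. -89.]
tool x axis deg [-8.58  1.37]
```

>>> {"method": "jog_arm", "body": {
  "increments": [0, -0.003, -0.003, 0, 0, 0, -0.002, -0.003, 0, 0, 0, 0, -0.003, 0, 0, 0, 0, 0, 0, 0]
}}

```text
clock: 57.63
tool_pos: [0.5076, -0.4094, 0.0736]
tcp_rot: [-150.3, 81.3, 171.0]
contact_force: [-1.0, 1.5, -5.5]
finger_gap: 0.0104
```

```bash
python3 - <<'E'
from h import *
st();tool()
E
```

```text
t 57.63 pos [ 507.6 -409.4   73.6] jaw 51.6 tilt -0.9885 gap 10.4 F [-1.   1.5 -5.5] q [-41.  35.  89.  -5.  63. -89.]
tool x axis deg [-8.57  1.36]
```

>>> {"method": "jog_arm", "body": {
  "increments": [0, 0, -0.002, 0, 0, 0, 0, -0.002, 0, 0, 0, 0, 0, 0, 0]
}}

```text
clock: 57.88
tool_pos: [0.5081, -0.4105, 0.0734]
tcp_rot: [-150.3, 81.4, 171.1]
contact_force: [-0.0, 2.1, -5.4]
finger_gap: 0.0102
```

```bash
python3 - <<'E'
from h import *
st();tool()
E
```

```text
t 57.88 pos [ 508.1 -410.5   73.4] jaw 51.6 tilt -0.9886 gap 10.2 F [-0.   2.1 -5.4] q [-41.  35.  89.  -5.  63. -89.]
tool x axis deg [-8.51  1.33]
```

>>> {"method": "jog_arm", "body": {
  "increments": [0, 0, -0.002, 0, 0, 0, 0, -0.003, 0, 0, 0, 0, -0.003, 0, 0, 0, 0, 0, 0, 0],
  "newtons": 20
}}

```text
clock: 58.22
tool_pos: [0.5089, -0.4124, 0.0727]
tcp_rot: [-149.7, 81.5, 171.7]
contact_force: [-1.1, 4.1, -2.3]
finger_gap: 0.0105
```

```bash
python3 - <<'E'
from h import *
st();tool()
s=snap('scene','s16.png'); cells(s)
E
```

```text
t 58.22 pos [ 508.9 -412.4   72.7] jaw 51.7 tilt -0.9889 gap 10.5 F [-1.1  4.1 -2.3] q [-41.  36.  89.  -5.  63. -89.]
tool x axis deg [-8.42  1.23]
red [340 208  15  15  61] z 0.0494 (array([433.5,  72.4]), 56.8, 15.6, 2.7)
green [184 142  17   9 129] z 0.0445 (array([ 568.9, -342.3]), 29.8, 42.0, 54.6)
purple [185 130  17   8 122] z 0.0472 (array([ 539.2, -378.1]), 30.5, 44.0, 49.0)
```

>>> {"method": "jog_arm", "body": {
  "increments": [0, 0, 0, 0, 0.13, 0, 0, 0, 0, 0.135, 0, 0, 0, 0, 0.14, 0, 0, 0, 0, 0.145, 0, 0, 0, 0, 0.15, 0, 0, 0, 0, 0.155, 0, 0, 0, 0, 0.16, 0, 0, 0, 0, 0.17, 0, 0, 0, 0, 0.18, 0, 0, 0, 0, 0.2, 0, 0, 0, 0, 0.25, 0, 0, 0, 0, 0.4, 0, 0, 0, 0, 0.7, 0, 0, 0, 0, 1, 0, 0, 0, 0, 1, 0, 0, 0, 0, 1]
}}

```text
clock: 59.6
tool_pos: [0.514, -0.4179, 0.0757]
tcp_rot: [-144.0, 82.1, 177.3]
contact_force: [-0.4, -0.3, -0.7]
finger_gap: 0.08
```

```bash
python3 - <<'E'
from h import *
st();tool()
s=snap('scene','s17.png'); cells(s)
E
```

```text
t 59.6 pos [ 514.  -417.9   75.7] jaw 51.6 tilt -0.9906 gap 80.0 F [-0.4 -0.3 -0.7] q [-41.  35.  89.  -5.  62. -89.]
tool x axis deg [-7.82  0.36]
red [340 208  15  15  63] z 0.0491 (array([433.5,  73.6]), 53.6, 14.3, 5.0)
green [184 143  17   8 124] z 0.0435 (array([ 568.1, -343.1]), 28.5, 41.5, 54.4)
purple [185 131  17   7 113] z 0.0438 (array([ 540.8, -377.6]), 27.3, 43.1, 46.9)
```

>>> {"method": "jog_arm", "body": {
  "increments": [0, 0, 0.006, 0, 1, 0, 0, 0.01, 0, 1, 0, 0, 0.012, 0, 1, 0, 0, 0.012, 0, 1, 0, 0, 0.015, 0, 1, 0, 0, 0.015, 0, 1, 0, 0, 0.02, 0, 1, 0, 0, 0.02, 0, 1, 0, 0, 0.02, 0, 1, 0, 0, 0.02, 0, 1, 0, 0, 0, 0, 1, 0, 0, 0, 0, 1]
}}

```text
clock: 60.65
tool_pos: [0.5141, -0.4181, 0.2462]
tcp_rot: [-141.5, 82.6, 179.8]
contact_force: [0.1, -0.0, 0.2]
finger_gap: 0.0854
```

```bash
python3 - <<'E'
from h import *
st()
s=snap('scene','s18.png'); cells(s); bars(s)
for c in ['wrist','scene']:
    s=snap(c,c+'18.png'); W=cloud(s); z=W[...,2]
    m=(z>.083)&(z<.094)&(np.hypot(W[...,0]-.508,W[...,1]+.41)<.07); print(c,'plate',m.sum(),rect(W[m]) if m.sum()>5 else '')
    cells(s)
    m=(z>.048)&(z<.058)&(np.hypot(W[...,0]-.44,W[...,1]+.207)<.03); print('grip',m.sum(),rect(W[m]) if m.sum()>5 else '')
a=cv2.imread('pics/scene18.png'); b=cv2.imread('pics/wrist18.png'); cv2.imwrite('pics/f.png',np.hstack([cv2.resize(a,(400,300)),cv2.resize(b,(400,300))]))
E
```

```text
t 60.65 pos [ 514.1 -418.1  246.2] jaw 51.6 tilt -0.9916 gap 85.4 F [ 0.1 -0.   0.2] q [-41.  25.  83.  -5.  78. -91.]
red [186  95  16   8 105] z 0.0433 (array([ 455.7, -490.4]), 32.7, 42.5, 53.7)
red [340 208  15  15  69] z 0.0491 (array([433.3,  72.4]), 14.7, 55.3, 88.7)
green [184 143  17   8 124] z 0.0438 (array([ 568.2, -343.3]), 28.1, 41.5, 55.0)
purple [185 130  17   8 118] z 0.0435 (array([ 539.4, -378.7]), 29.6, 43.2, 46.6)
blue [341 202  13  13  60] (array([421. ,  62.5]), 40.2, 9.1, 1.5)
blue [317 216  18  15  80] (array([488.8,  62.3]), 56.6, 9.0, 0.6)
blue [328 221  45  24 216] (array([465.4, 114. ]), 10.6, 118.8, 76.0)
wrist plate 1181 (array([ 509.8, -413.8]), 12.2, 69.7, 52.4)
red [ 194  165   29   46 1210] z 0.0434 (array([ 455.2, -490.4]), 28.2, 44.8, 53.1)
yellow [ 242  165   29   47 1246] z 0.0433 (array([ 484.8, -452.7]), 27.4, 45.1, 53.7)
green [ 386  166   31   47 1284] z 0.0431 (array([ 569.3, -343.8]), 26.3, 44.4, 52.3)
grip 0 
scene plate 113 (array([ 510.8, -411.4]), 15.7, 67.9, 50.8)
red [186  95  16   8 104] z 0.0432 (array([ 456.3, -489.3]), 31.1, 42.8, 52.5)
green [184 143  17   8 123] z 0.0438 (array([ 568.3, -343.5]), 28.4, 41.5, 52.6)
purple [185 130  17   8 115] z 0.0438 (array([ 539., -379.]), 29.1, 42.3, 50.7)
grip 76 (array([ 442.2, -204.4]), 21.5, 28.1, 8.3)
```

View pics/f.png

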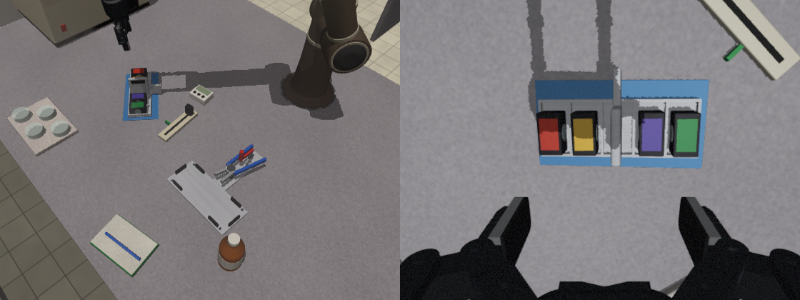

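The carrier stands flat on the mat, about 5 mm off centre. All four cells are in their slots, with tops at z ≈ 0.043. The pliers are open and the shutter is home, so I'm handing in.

```bash
python3 -c "
from plant import robot
print(robot.job_done())"
```

```text
the job is handed in; nothing more can be done
None
```

I carried out the whole job in order and handed it in at about 61 s on the robot's clock, well inside the 192 s limit. No verdict was reported.

- **Cells:** I loaded all four. In the last pictures they stand in their slots with tops at z ≈ 0.043 m, the height expected on the mat.
- **Pliers, locking:** The moving handle turned from 14.2° to 0° (about 0.248 rad), and it stayed there while the shutter was worked. The contact force on the ear could not be measured. I inferred the lock from the handle angle.
- **Shutter:** I held it about 1.5 mm from level with the mark, released, for more than 5 s, then slid it home. The final scene view puts the grip within 1 mm of its starting point.
- **Pliers, release:** After the lever push the handle read about 14° again, so the pliers are open.
- **Carrier:** Its plate centre measured about 5 mm from the mat's centre (limit 40 mm), and it stands flat. The gripper was clear, about 15 cm above it.
- **Bottle and timer:** Both look unmoved in the last view, but I did not measure them again.

**Tool tilt:** The tool drifted to about 8° of tilt over the run. The carrier was carried about 4° off level and set down one end first. It was flat again once released.

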